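Rack the painted tile, put up the next one, cap the colours

ROBOT

A 6-joint arm with a two-finger parallel gripper is mounted at the origin on the work surface. World frame = base frame: x ahead of the robot, y to its left, z up, the work surface at z = 0. Lengths are in m, angles in rad, forces in N, time in s.
With the tool pointing down it reaches from about 0.375 to 0.9 m from the base axis. Payload 3.1 kg.
Tool frame: the origin (TCP) lies midway between the tips of the shut fingers; the grasp point (between the pads) lies 19 mm behind it; z points along the fingers, x is the direction in which the jaws open and shut, and the axes are right-handed (so a half turn about z gives the same grasp; the last joint's range is limited). The gripper opens to 85 mm and grips with 20 to 120 N. Pads are 22 mm wide; open, the fingers measure 114 mm over their backs; the gripper's body (76 mm by 85 mm) begins 54 mm behind the grasp point. The pads swing forward as they close: fully open they stand 13 mm farther back than shut.
Start: joints at [-1.492, 0.527, 1.433, -0, 1.181, -0.178], TCP at [0.159, -0.604, 0.199] pointing down, gripper open.
Joint ranges: [-3.08, 3.08], [-0.75, 2.2], [0.22, 2.44], [-1.43, 4.57], [0, 2.65], [-2.85, 2.85]. Speed limits (rad/s): [2.79, 2.79, 3.14, 3.14, 3.14, 3.14].

INTERFACE

Orientations are given as a rotation vector (axis times angle).
In Python, from bench import state, snapshot, job_done gives the robot as it stands. The module is installed in compiled form; this text tells all that it offers.
- The arm moves only by the tool servo_tool, never from a script. Its argument "commands" is a list of rows, each an object of numbers: "x", "y", "z": the shift along the tool's x, y, z in mm; "spin": the turn about the tool's z in degrees. In form: [{"x": .., "y": .., "z": .., "spin": ..}, ...]. A call has 1 to 8 rows; each row shifts and turns the commanded pose from where the row before left it, along the tool's axes as they then stand; what a row does not reach is not made up. A row lasts 1/8 s, in which the tool goes at most 62.5 mm and 10.7 degrees, less where a joint would pass 70% of its speed; a pose out of reach is approached as far as the arm can. A call is refused whole if a number of a shift passes 62.5 or a number of a turn 10.7, either way. A call with a gripper value outside its range is refused whole. "fingers" is the opening, from -1 (shut) to 1 (fully open), set as the call begins (left out, the last holds). The fingers move at their own pace and stop on an object; "squeeze" is the grip in N (left out, the last holds). Time passes only in rows, so rows that do not move let the fingers close. It gives the time, the measured TCP pose, the force and the opening at its end, in the units of the state.
- state(): the state, without advancing time (a new reading comes with each control period).
- snapshot(name): name is "side" or "top"; returns a dict with "color" (420x560x3 uint8, red, green, blue), "fx", "fy", "cx", "cy" (pixels), "D" ([k1, k2, p1, p2, k3] as OpenCV has them; the pictures are not rectified), "rvec" (rotation vector, rad) and "tvec" (3), from world to camera coordinates, as OpenCV has them. Camera axes: x right, y down, z forward; pixel columns grow to the right and rows downward; lengths in m; the calibration is good to about 2 mm. A picture is of the moment at which its call begins. There is no depth.
- job_done(): hands the job in, once; it reports no verdict.
The state is a dict: "time_s": time; "qpos": joint angles; "joint_vel": joint speeds; "effort": joint torques, N m; "eef_pos": TCP position; "tcp_rot": TCP orientation; "ft_force": force on the tool from outside, world axes, zero at the start; "moment": the same for the moment, N m; "finger_gap": finger opening in m.
Only numpy, scipy, OpenCV 4.12 (cv2) and the standard library are available. Lean on these libraries where they do the work, as an engineer would, in place of code of your own. Each camera call takes 0.05 s, during which the arm holds its last target. There are 200 camera calls.

TASK

The tile on the easel is finished and touch-dry: slide it into the empty slot of the drying rack, painted face the same way up as its neighbours, and see it all the way down on the slot's floor before you let go. Then set the bare tile from the little stand on the easel in its place, down on the ledge, lying back against the panel and about in the middle, and do not let it drop either. Press shut the two colour tubes that were left open, at any time, and leave the drying tiles, the closed tubes, the bowl and the brush mug alone.

Things in the scene. Friction and masses are not known exactly. Their poses are not given: they have to be found in the camera images.
- painted_tile: The finished tile, 100 x 100 mm and 8 mm thick, about 0.16 kg, cream with a painted star on one face; at the start it leans on the easel. Origin: middle of its bottom edge face, half-way through the thickness; z runs up the tile (top edge at z = 100 mm), y along its width, x out of the painted face.
- bare_tile: The next tile, unpainted pinkish bisque, same size and axes (100 wide along y, 100 high along z, 8 thick along x; origin in the middle of the bottom edge); both faces alike. At the start it stands in the stand.
- rack: Fixed drying rack: two wooden cheeks 83 mm high, 106 mm apart inside, with slanting grooves that make four slots 44 mm apart along its x. A slot holds a tile by its side edges (8 mm overlap), leaning 30 degrees, top to -x, painted face to +x and up. Grooves 11 mm wide; round-topped walls 66 mm up the slot behind the tile, 44 in front. Origin: centre, on the table; z up.
- free_slot: The one empty slot of the drying rack (any of the four). Origin: middle of the slot floor, 1.4 mm off the groove's mid-plane towards its lower (-x) wall, 29 mm above the table. Axes and origin are those of a tile resting home in it: z up the slot (leaning 30 degrees from vertical to the rack's -x), y along the slot, x across it, forward and up.
- stand: Small fixed wooden stand that holds the bare tile: one slot of the same shape as the rack's (leaning 30 degrees to -x, groove 11 mm wide, walls 66 mm behind and 44 mm in front, cheeks 83 mm high and 106 mm apart inside). Slot floor 30 mm above its origin, which is on the table; z up.
- easel: Painter's table easel, fixed: wooden base 115 x 130 x 12 mm, with a leaning panel, ledge and lip. Origin: centre of the base on the table; z up, x to the side that the painted face looks to.
- easel_rest: The easel's leaning rest. Origin: mid-width, where ledge meets panel, 42 mm above the table. z up the panel (leaning 25 degrees from vertical to the easel's -x), x out of the panel, y along the ledge. Panel 90 wide, 55 mm high; ledge 130 wide, 12 mm deep up to a lip 8 mm high. A tile lying on it has its origin at x = 4 mm, z = 0 and the same axes.
- tube_a: White plastic colour tube, 28 mm across, fixed upright in the tube block, its flip cap open at the start. The four stand in a row along the block's y, 46 mm apart, in any order. Origin: on its axis at table level; z up; x from hinge side to thumb-tab side. Rim 60 mm, top of the shut cap 65 mm above the table. The cap's hinge axis runs along y at x = -16 mm, z = 60 mm.
- cap_a (a joint): Angle of the flip cap of tube_a (rad): 0 fully shut, 1.57 straight up, stop at 2.1. White disc 30 mm across, 5 mm thick, centre 16 mm from the hinge, with a 12 mm wide thumb tab out to 38 mm. Stiff hinge (0.012 N m of friction): it stays where it is left. Pushed over to the tube's +x, then down, it shuts with 1 or 2 N.
- tube_b: White plastic colour tube, 28 mm across, fixed upright in the tube block, its flip cap open at the start. The four stand in a row along the block's y, 46 mm apart, in any order. Origin: on its axis at table level; z up; x from hinge side to thumb-tab side. Rim 60 mm, top of the shut cap 65 mm above the table. The cap's hinge axis runs along y at x = -16 mm, z = 60 mm.
- cap_b (a joint): Angle of the flip cap of tube_b (rad): 0 fully shut, 1.57 straight up, stop at 2.1. White disc 30 mm across, 5 mm thick, centre 16 mm from the hinge, with a 12 mm wide thumb tab out to 38 mm. Stiff hinge (0.012 N m of friction): it stays where it is left. Pushed over to the tube's +x, then down, it shuts with 1 or 2 N.
- tube_c: White plastic colour tube, 28 mm across, fixed upright in the tube block, its flip cap shut at the start. The four stand in a row along the block's y, 46 mm apart, in any order. Origin: on its axis at table level; z up; x from hinge side to thumb-tab side. Rim 60 mm, top of the shut cap 65 mm above the table. The cap's hinge axis runs along y at x = -16 mm, z = 60 mm.
- cap_c (a joint): Angle of the flip cap of tube_c (rad): 0 fully shut, 1.57 straight up, stop at 2.1. White disc 30 mm across, 5 mm thick, centre 16 mm from the hinge, with a 12 mm wide thumb tab out to 38 mm. Stiff hinge (0.012 N m of friction): it stays where it is left. Pushed over to the tube's +x, then down, it shuts with 1 or 2 N.
- tube_d: White plastic colour tube, 28 mm across, fixed upright in the tube block, its flip cap shut at the start. The four stand in a row along the block's y, 46 mm apart, in any order. Origin: on its axis at table level; z up; x from hinge side to thumb-tab side. Rim 60 mm, top of the shut cap 65 mm above the table. The cap's hinge axis runs along y at x = -16 mm, z = 60 mm.
- cap_d (a joint): Angle of the flip cap of tube_d (rad): 0 fully shut, 1.57 straight up, stop at 2.1. White disc 30 mm across, 5 mm thick, centre 16 mm from the hinge, with a 12 mm wide thumb tab out to 38 mm. Stiff hinge (0.012 N m of friction): it stays where it is left. Pushed over to the tube's +x, then down, it shuts with 1 or 2 N.
- tube_block: Fixed wooden block, 50 x 196 x 30 mm, long along its y, that holds the four tubes. Origin: its centre on the table.
- drying_1: Painted tile already in the drying rack, same size and axes as painted_tile: leave it alone.
- drying_2: As drying_1.
- drying_3: As drying_1.
- bowl: Turned-over white bowl with thin painted bands, 116 mm across, 60 mm high; origin at its centre on the table: leave it alone.
- brush_mug: Terracotta mug, 72 mm across and 80 mm high, with brushes up to about 200 mm above the table; origin at its centre on the table: leave it alone.
There are look-alikes about, which are no part of the job. What is shaped like the painted_tile but turquoise is not meant. What is shaped like the bare_tile but red is not meant.

How it is judged:
On the way, in this order (a step that is already met when the one before it is completed fails the run):
1. the painted tile is down on the floor of the free slot (within 5 mm) while the fingers still hold it (x of painted_tile in the frame of free_slot between -0.0036 and 0.0064 m and y of painted_tile in the frame of free_slot between -0.006 and 0.006 m and z of painted_tile in the frame of free_slot between -0.005 and 0.005 m and angle between the z axis of painted_tile and the z axis of free_slot, either way round below 0.09 rad and angle between the x axis of painted_tile and the x axis of free_slot, either way round below 0.09 rad and angle between painted_tile's own x axis and vertical below 1.3 rad and contact force between the fingers and painted_tile above 0.5 N), for 0.15 s.
2. the bare tile is down on the easel's ledge (within 6 mm) while the fingers still hold it (x of bare_tile in the frame of easel_rest between -0.001 and 0.011 m and y of bare_tile in the frame of easel_rest between -0.02 and 0.02 m and z of bare_tile in the frame of easel_rest between -0.006 and 0.006 m and angle between the z axis of bare_tile and the z axis of easel_rest, either way round below 0.12 rad and angle between the x axis of bare_tile and the x axis of easel_rest, either way round below 0.12 rad and contact force between the fingers and bare_tile above 0.5 N), for 0.15 s.
At the end, for the whole second after the job is handed in: Painted tile home in the free slot (floor within 5 mm, middle 6 mm, lean 0.09 rad, face up); bare tile on the easel (ledge and panel within 6 mm, middle 20 mm, lean 0.12 rad); both at rest; all four caps shut (below 0.08 rad) (x of painted_tile in the frame of free_slot between -0.0036 and 0.0064 m and y of painted_tile in the frame of free_slot between -0.006 and 0.006 m and z of painted_tile in the frame of free_slot between -0.005 and 0.005 m and angle between the z axis of painted_tile and the z axis of free_slot, either way round below 0.09 rad and angle between the x axis of painted_tile and the x axis of free_slot, either way round below 0.09 rad and angle between painted_tile's own x axis and vertical below 1.3 rad and linear speed of each of painted_tile, bare_tile below 0.02 m/s and angular speed of each of painted_tile, bare_tile below 0.2 rad/s and x of bare_tile in the frame of easel_rest between -0.001 and 0.011 m and y of bare_tile in the frame of easel_rest between -0.02 and 0.02 m and z of bare_tile in the frame of easel_rest between -0.006 and 0.006 m and angle between the z axis of bare_tile and the z axis of easel_rest, either way round below 0.12 rad and angle between the x axis of bare_tile and the x axis of easel_rest, either way round below 0.12 rad and value of joint each of cap_a, cap_b, cap_c, cap_d below 0.08 rad); the robot touches nothing.
It fails at once if a tile that is already drying in the rack is shifted by more than 12 mm (distance of any of drying_1, drying_2, drying_3 from where it was at the start of the episode above 0.012 m).
It fails at once if the bowl or the brush mug is shifted by more than 20 mm (distance of any of bowl, brush_mug from where it was at the start of the episode above 0.02 m).
It fails at once if the cap of a closed tube is flipped open by more than 0.4 rad (value of joint any of cap_c, cap_d above 0.4 rad).
It also fails if it takes over 72 s, if anything falls off the work surface, if the arm or the gripper's body presses on something with over 40 N, if the wrist force passes 120 N, or if a joint passes its speed limit or range.

## Working session

There is one attempt and no reset: what is moved stays moved. The work goes in short steps, Python scripts to look and compute and a tool call to move; the robot and the scene stay as the last step left them, time stands still between calls to the robot, and variables do not carry over. Pictures are saved under pics/ and viewed, about 8 in all and at most 12, crops included, and the job is handed in when it is done.

Besides the shell and the picture viewer there is one more tool, called after "Call:" by a JSON object that holds its "api" and its "payload". servo_tool: Moves the arm, as the interface text tells. Its arguments: {"type":"object","properties":{"commands":{"type":"array"},"fingers":{"type":"number"},"squeeze":{"type":"number"}},"required":["commands"]}

```bash
mkdir -p pics
python3 - <<'E'
from bench import state, snapshot
import cv2, pickle
print(state())
for n in("side","top"):
    s=snapshot(n); pickle.dump(s,open(n+"0.pkl","wb"))
    cv2.imwrite(f"pics/{n}0.png",cv2.resize(s["color"][:,:,::-1],(800,600),interpolation=cv2.INTER_CUBIC))
    print(n,{k:v for k,v in s.items() if k!="color"}, -cv2.Rodrigues(s["rvec"])[0].T@s["tvec"].ravel() if hasattr(s["tvec"],'ravel') else 0)
E
```

```text
{'time_s': 0.0, 'qpos': array([-1.49246531e+00,  5.28460206e-01,  1.43393980e+00, -4.84282548e-06,
        1.18142919e+00, -1.78513751e-01]), 'joint_vel': array([-0.0006306 , -0.0005379 ,  0.00135286,  0.0016864 ,  0.00082008,
        0.00040333]), 'effort': array([-1.60949689e-04, -4.42352414e+01, -1.78027582e+01, -2.64479659e-04,
        8.30699166e-03,  1.05970241e-06]), 'eef_pos': array([ 0.1587226 , -0.60366531,  0.19772546]), 'tcp_rot': array([-2.48633761e+00,  1.91763499e+00,  2.36065451e-03]), 'ft_force': array([-0.37374313,  0.15898962, -0.22199977]), 'moment': array([-0.03044613,  0.0062421 ,  0.01153016]), 'finger_gap': 0.08521769088036704}
side {'fx': 475.48408648195766, 'fy': 475.48408648195766, 'cx': 272.4200404729012, 'cy': 212.9271730578072, 'D': array([-0.04669671,  0.        ,  0.        ,  0.        ,  0.        ]), 'rvec': array([ 0.89099103, -2.32367757,  1.23133392]), 'tvec': array([0.35071646, 0.28956536, 0.77172175])} [-0.08059972  0.58148364  0.67659815]
top {'fx': 481.9157577990149, 'fy': 481.9157577990149, 'cx': 285.2040601804231, 'cy': 205.86188904134175, 'D': array([-0.13820327,  0.        ,  0.        ,  0.        ,  0.        ]), 'rvec': array([ 2.15225474, -2.17308188,  0.09949115]), 'tvec': array([-0.06308898,  0.58132216,  1.36345184])} [ 0.43657196 -0.08419533  1.41535602]
```

View pics/side0.png

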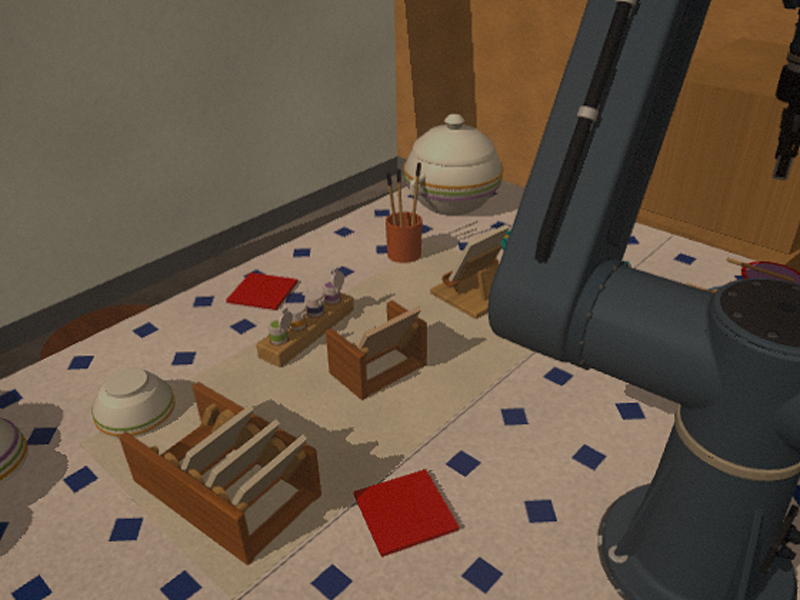

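View pics/top0.png

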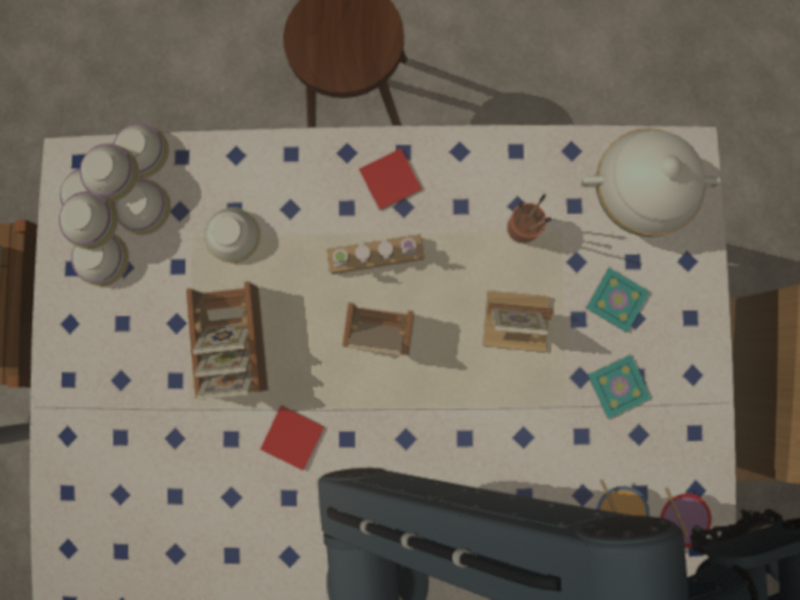

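The top view (up = +x, left = +y) shows the rack at (225,340), its empty slot far side near (222,310), with three tiles behind it. The stand with the bare tile is at (378,330), the easel with the painted tile at (520,320), and the tube row at (375,253). Decoys: red flat squares at (390,180) and (293,438), and turquoise squares at (618,298) and (620,387). Next, enlarged crops for measuring.

```bash
cat > h.py <<'E'
import numpy as np, cv2, pickle
def crop(img,u0,v0,w,h,s):
    c=cv2.resize(np.ascontiguousarray(img[v0:v0+h,u0:u0+w,::-1]),None,fx=s,fy=s,interpolation=cv2.INTER_CUBIC)
    c=np.clip(c.astype(float)*1.4,0,255).astype(np.uint8)
    for u in range(-(-u0//10)*10,u0+w,10):
        x=int((u-u0+.5)*s); cv2.line(c,(x,0),(x,6),(0,0,255),1)
        if u%20==0: cv2.putText(c,str(u),(x-10,17),0,.38,(0,0,255),1)
    for v in range(-(-v0//10)*10,v0+h,10):
        y=int((v-v0+.5)*s); cv2.line(c,(0,y),(6,y),(0,0,255),1)
        if v%20==0: cv2.putText(c,str(v),(8,y+4),0,.38,(0,0,255),1)
    return c
def canvas(parts,W=800,H=600):
    o=np.zeros((H,W,3),np.uint8)
    for c,x,y in parts:
        hh=min(c.shape[0],H-y);ww=min(c.shape[1],W-x);o[y:y+hh,x:x+ww]=c[:hh,:ww]
    return o
def K(s): return np.array([[s["fx"],0,s["cx"]],[0,s["fy"],s["cy"]],[0,0,1.]])
def proj(s,P): return cv2.projectPoints(np.asarray(P,float).reshape(-1,1,3),s["rvec"],s["tvec"],K(s),s["D"])[0][:,0]
def atz(s,uv,z):
    n=cv2.undistortPoints(np.array([[uv]],float),K(s),s["D"])[0,0]
    R=cv2.Rodrigues(s["rvec"])[0];c=-R.T@s["tvec"];d=R.T@np.array([*n,1]);return c+d*(z-c[2])/d[2]
def load(n): return pickle.load(open(n+".pkl","rb"))
E
python3 - <<'E'
from h import *
t=load("top0");s=load("side0")
cv2.imwrite("pics/c1.png",canvas([(crop(t["color"],126,190,66,100,5),0,0),(crop(s["color"],80,262,152,132,3),335,0),(crop(s["color"],176,180,80,82,2),335,400),(crop(t["color"],224,160,80,34,3),520,420)]))
cv2.imwrite("pics/c2.png",canvas([(crop(t["color"],334,198,60,52,5),0,0),(crop(s["color"],290,150,80,75,5),310,0),(crop(t["color"],236,206,58,46,5),0,300),(crop(s["color"],222,205,85,75,4),310,300)]))
E
```

```text
(no output)
```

View pics/c1.png

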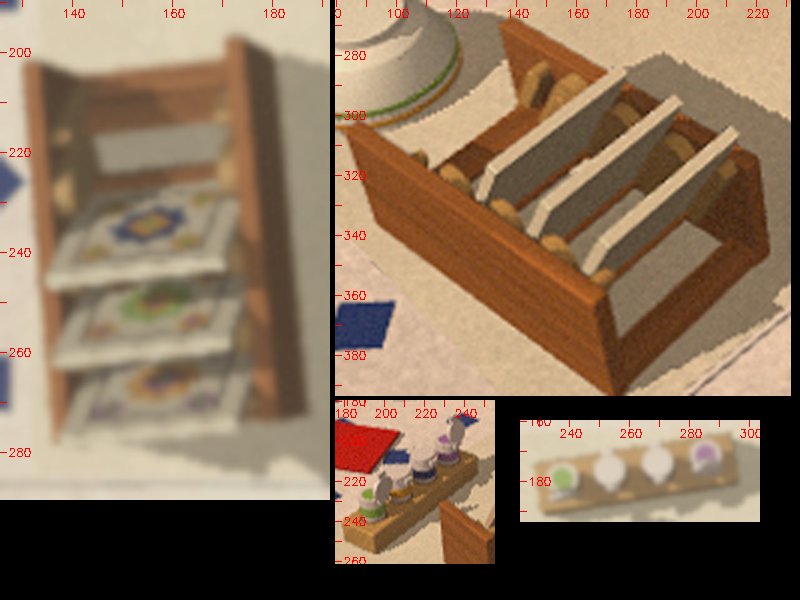

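View pics/c2.png

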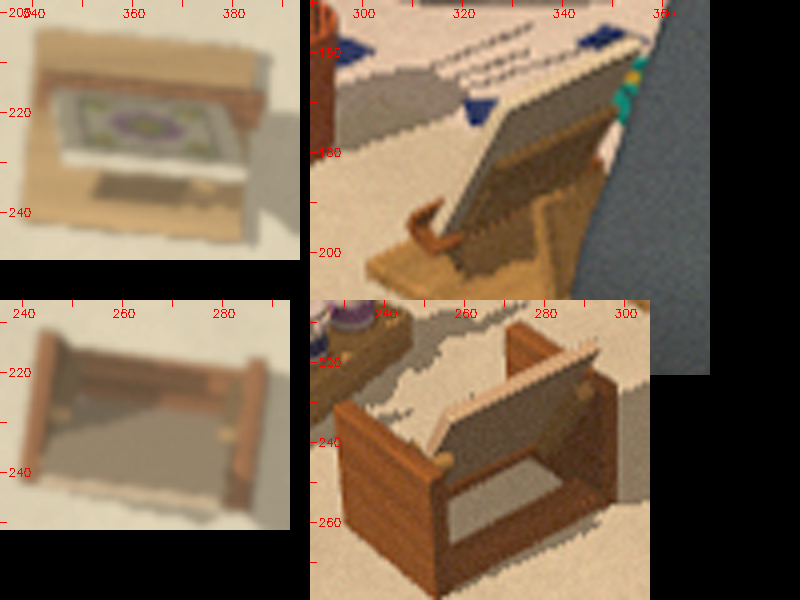

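Crops: everything faces about +x with tops leaning toward the robot. The empty slot is the rack's +x end, next to the drying tile whose top edge runs (135,246) to (171,243) in the top view. The painted tile's top edge runs (347,230) to (382,233), the bare tile's (243,242) to (280,247). The open tubes are the two end ones, green at (237,179) and purple at (285,171). I'll fit the poses by edge alignment.

```bash
cat > fit.py <<'E'
from h import *
from scipy.optimize import minimize
from scipy.ndimage import map_coordinates
t=load("top0");s=load("side0")
def Rz(a): return cv2.Rodrigues(np.array([0,0,a]))[0]
def Ry(a): return cv2.Rodrigues(np.array([0,a,0]))[0]
X=4e-3;Y=.05;Z=.1
ET=[((-X,-Y,Z),(-X,Y,Z)),((X,-Y,Z),(X,Y,Z)),((X,-Y,.06),(X,-Y,Z)),((X,Y,.06),(X,Y,Z))]
ES=[((-X,-Y,Z),(-X,Y,Z)),((X,-Y,Z),(X,Y,Z)),((X,Y,.06),(X,Y,Z)),((-X,Y,.06),(-X,Y,Z))]
def tilepts(p,lean,zo,off,E):
    # p: x,y,yaw of tile origin (off = shifts along the row)
    R=Rz(p[2])@Ry(-lean); o=np.array([p[0],p[1],zo])
    return [[o+Rz(p[2])@[off,0,0]+R@np.array(q) for q in e] for e in E]
def prep(im,sig): 
    g=cv2.GaussianBlur(im["color"].astype(np.float32),(0,0),sig); return g
def score(im,g,edges):
    tot=0
    for a,b in edges:
        P=proj(im,a+(b-a)*np.linspace(.05,.95,25)[:,None]); d=P[-1]-P[0]; n=np.array([-d[1],d[0]])/np.linalg.norm(d)
        v=0
        for c in range(3):
            f=lambda Q:map_coordinates(g[:,:,c],[Q[:,1],Q[:,0]],order=1)
            v=v+np.abs((f(P+.7*n)-f(P-.7*n)).mean())
        tot+=v
    return tot
def fit(p0,lean,zo,offs,views="ts",span=(.02,.02,.12)):
    best=None
    for sig,k in((2.,1),(.8,.4)):
        G={"t":prep(t,sig),"s":prep(s,sig)}
        def f(p):
            return -sum((score(t,G["t"],tilepts(p,lean,zo,o,ET)) if "t" in views else 0)+(score(s,G["s"],tilepts(p,lean,zo,o,ES)) if "s" in views else 0) for o in offs)
        rng=np.random.default_rng(0); r=[]
        for i in range(8):
            q=np.array(p0)+(rng.uniform(-1,1,3)*k*np.array(span) if i else 0)
            r.append(minimize(f,q,method="Nelder-Mead",options=dict(initial_simplex=q+np.vstack([np.zeros(3),np.diag(np.array(span)*k*.5)]),xatol=1e-5,fatol=1e-3)))
        b=min(r,key=lambda r:r.fun);p0=b.x
    return b.x,b.fun
E
cat > run1.py <<'E'
from fit import *
def init(l,r,zo,lean):
    a=atz(t,l,zo+.1*np.cos(lean)-.002);b=atz(t,r,zo+.1*np.cos(lean)-.002)
    d=a-b; yaw=np.arctan2(-d[0],d[1]); m=(a+b)/2
    o=m+Rz(yaw)@[.1*np.sin(lean)+.004*np.cos(lean),0,0]; print("width",np.linalg.norm(d)); return [o[0],o[1],yaw]
D=np.deg2rad; res={}
for n,l,r,zo,lean,offs in(("rackA",(135,246),(171,243),.029,D(30),(0,-.044,-.088)),("easel",(347,230),(382,233),.0437,D(25),(0,)),("stand",(243,242),(280,247),.030,D(30),(0,))):
    p0=init(l,r,zo,lean);print(n,"init",np.round(p0,4))
    for v in("ts","t","s"):
        p,f=fit(p0,lean,zo,offs,v);print(" ",v,np.round(p,4),round(f,1))
        if v=="ts":res[n]=(p,lean,zo,offs)
pickle.dump(res,open("res.pkl","wb"))
for c in((237,179),(253,176),(268.5,174),(285,171)):print("tube",np.round(atz(t,c,.062),4))
for n,c,z in(("bowl",(162,164),.06),("mug",(368,155),.08)):print(n,np.round(atz(t,c,z),3))
def draw(c,im,u0,v0,sc,E,ox=0):
    for n,(p,lean,zo,offs) in res.items():
        for o in offs+((.044,) if n=="rackA" else ()):
            for a,b in tilepts(p,lean,zo,o,E):
                q=((proj(im,[a,b])-[u0,v0]+.5)*sc).astype(int);cv2.line(c,tuple(map(int,q[0])),tuple(map(int,q[1])),(0,255,0) if o<=0 else (255,0,255),1)
    return c
L=[]
for (im,E,u0,v0,w,h,sc,x,y) in((t,ET,126,200,60,85,5,0,0),(s,ES,80,262,152,100,3,305,0),(s,ES,300,150,72,60,4,300,305),(s,ES,240,205,70,60,3,590,305),(t,ET,340,205,50,34,4,0,440),(t,ET,236,215,55,38,4,590,480)):
    L.append((draw(crop(im["color"],u0,v0,w,h,sc),im,u0,v0,sc,E),x,y))
cv2.imwrite("pics/ov1.png",canvas(L))
E
python3 run1.py
```

```text
width 0.10114630495032534
rackA init [0.5227 0.2972 0.0781]
  ts [0.5212 0.2983 0.0957] -1718.8
  t [0.5199 0.3099 0.1134] -474.1
  s [0.5211 0.2993 0.0983] -1204.9
width 0.09417284396373243
easel init [ 0.5447 -0.2853 -0.0972]
  ts [ 0.542  -0.2838 -0.1055] -478.5
  t [ 0.5447 -0.2674 -0.1137] -153.1
  s [ 0.5322 -0.2546 -0.065 ] -218.5
width 0.1008645567466915
stand init [ 0.5207 -0.0123 -0.1421]
  ts [ 0.5164 -0.012  -0.1639] -341.0
  t [ 0.5177 -0.0014 -0.2006] -135.9
  s [ 0.517  -0.0097 -0.1416] -239.1
tube [0.6557 0.0676 0.062 ]
tube [0.6638 0.0219 0.062 ]
tube [ 0.669  -0.0223  0.062 ]
tube [ 0.6771 -0.0694  0.062 ]
bowl [0.703 0.286 0.06 ]
mug [ 0.718 -0.305  0.08 ]
```

View pics/ov1.png

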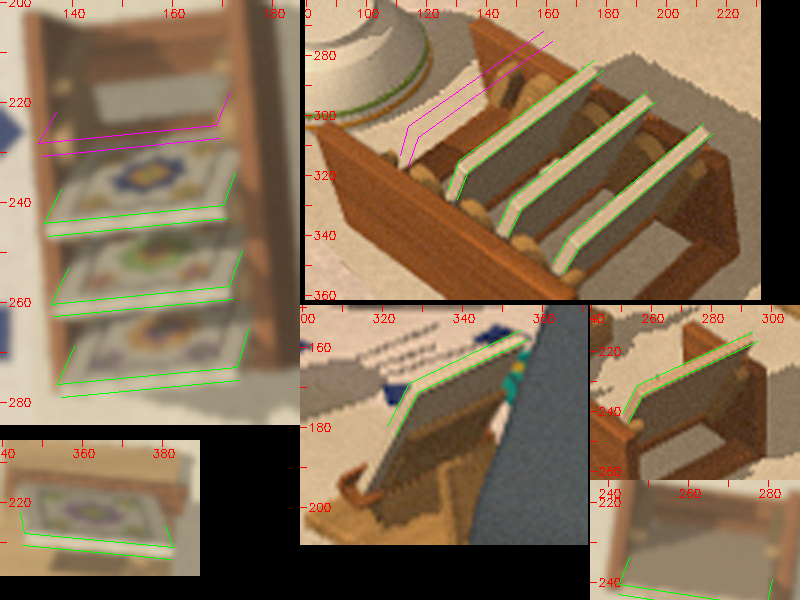

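The overlay edges sit on the real tile edges in both views, to about half a pixel. I choose the painted tile at the easel, origin ≈(0.542,-0.284), and the free slot ≈(0.565,0.3025). Next, a move helper and the first leg. I'll also compare the open caps with predictions.

```bash
cat > plan.py <<'E'
import sys,numpy as np,cv2
from bench import state
def rel(x,y,z,azdeg,st=None):
    """Shift in tool mm (axes at az after the spin) and spin deg to reach x,y,z, az."""
    st=st or state();R=cv2.Rodrigues(np.array(st["tcp_rot"]))[0]
    az=np.degrees(np.arctan2(R[1,0],R[0,0]));d=(azdeg-az+90)%180-90
    a=np.radians(az+d);T=np.array([[np.cos(a),np.sin(a),0],[np.sin(a),-np.cos(a),0],[0,0,-1]])
    print("t",round(st["time_s"],2),"tcp",np.round(st["eef_pos"],4),"az",round(az,2),"tiltz",np.round(R[:,2],3),"F",np.round(st["ft_force"],1),"gap",round(st["finger_gap"],4))
    print("spin",round(-d,2),"shift(after spin) mm",np.round(T@(np.array([x,y,z])-st["eef_pos"])*1e3,1))
if __name__=="__main__": rel(*map(float,sys.argv[1:5]))
E
python3 - <<'E'
from plan import *; from h import *
a=-.1055;c,s_=np.cos(a),np.sin(a);o=np.array([.542,-.2838])
p=o+(-.035)*np.array([c,s_]);rel(p[0],p[1],.2,np.degrees(a))
t=load("top0");s=load("side0")
for n,tb in(("green",(.6557,.0676)),("purple",(.6771,-.0694))):
  for yaw in(.155,.155+np.pi):
    for th in(1.57,2.1):
      ex=np.array([np.cos(yaw),np.sin(yaw),0]);P=np.array([*tb,.06])-.016*ex+.016*np.cos(th)*ex+np.array([0,0,.016*np.sin(th)])
      print(n,round(yaw,2),th,"top",proj(t,P)[0].round(1),"side",proj(s,P)[0].round(1))
  print("rim",proj(t,[*tb,.06])[0].round(1),proj(s,[*tb,.06])[0].round(1))
E
```

```text
t 0.1 tcp [ 0.1587 -0.6038  0.1978] az -75.29 tiltz [-0.     0.002 -1.   ] F [ 0.4 -0.3  0.4] gap 0.0853
spin -69.24 shift(after spin) mm [ 312.5 -358.6   -2.2]
green 0.15 1.57 top [237.3 183.7] side [198.1 223.1]
green 0.15 2.1 top [237.8 186.6] side [201. 225.]
green 3.3 1.57 top [235.6 172.7] side [187.4 218.8]
green 3.3 2.1 top [235.3 170. ] side [184.9 218.5]
rim [237.1 179.1] [193.5 226.7]
purple 0.15 1.57 top [285.9 175.7] side [236.  195.3]
purple 0.15 2.1 top [286.4 178.6] side [238.7 197. ]
purple 3.3 1.57 top [284.  164.6] side [225.6 191.7]
purple 3.3 2.1 top [283.6 162. ] side [223.1 191.6]
rim [285.  171.1] [231.2 199.1]
```

Call:
{"api": "servo_tool", "payload": {"commands": [{"spin": -9.9}, {"spin": -9.9}, {"spin": -9.9}, {"spin": -9.9}, {"spin": -9.9}, {"spin": -9.9}, {"spin": -9.85}], "fingers": 0.18, "squeeze": 40}}

```text
invalid input at $.commands[0]: expected keys x, y, z, spin
```

Call:
{"api": "servo_tool", "payload": {"commands": [{"x": 39, "y": -44.8}, {"x": 39, "y": -44.8}, {"x": 39, "y": -44.8}, {"x": 39, "y": -44.8}, {"x": 39, "y": -44.8}, {"x": 39, "y": -44.8}, {"x": 39, "y": -44.8}, {"x": 39, "y": -44.8}]}}

```text
invalid input at $.commands[0]: expected keys x, y, z, spin
```

```bash
python3 plan.py .5072 -.2801 .12 -6.04
```

```text
t 0.1 tcp [ 0.1587 -0.6038  0.1978] az -75.29 tiltz [-0.     0.002 -1.   ] F [ 0.4 -0.3  0.4] gap 0.0853
spin -69.25 shift(after spin) mm [ 312.5 -358.5   77.8]
```

Call:
{"api": "servo_tool", "payload": {"commands": [{"x": 0, "y": 0, "z": 0, "spin": -9.9}, {"x": 0, "y": 0, "z": 0, "spin": -9.9}, {"x": 0, "y": 0, "z": 0, "spin": -9.9}, {"x": 0, "y": 0, "z": 0, "spin": -9.9}, {"x": 0, "y": 0, "z": 0, "spin": -9.9}, {"x": 0, "y": 0, "z": 0, "spin": -9.9}, {"x": 0, "y": 0, "z": 0, "spin": -9.85}], "fingers": 0.18, "squeeze": 40}}

```text
time_s: 0.98
eef_pos: [0.1587, -0.604, 0.1981]
tcp_rot: [-3.136, 0.156, 0.0]
ft_force: [0.3, -0.7, -0.2]
finger_gap: 0.0506
```

Call:
{"api": "servo_tool", "payload": {"commands": [{"x": 39, "y": -44.8, "z": 0, "spin": 0}, {"x": 39, "y": -44.8, "z": 0, "spin": 0}, {"x": 39, "y": -44.8, "z": 0, "spin": 0}, {"x": 39, "y": -44.8, "z": 0, "spin": 0}, {"x": 39, "y": -44.8, "z": 0, "spin": 0}, {"x": 39, "y": -44.8, "z": 0, "spin": 0}, {"x": 39, "y": -44.8, "z": 0, "spin": 0}, {"x": 39, "y": -44.8, "z": 0, "spin": 0}]}}

```text
time_s: 1.98
eef_pos: [0.5078, -0.2793, 0.1984]
tcp_rot: [-3.137, 0.165, 0.001]
ft_force: [0.9, -1.1, -0.9]
finger_gap: 0.0504
```

```bash
python3 plan.py .5072 -.2801 .12 -6.04
```

```text
t 1.98 tcp [ 0.5078 -0.2793  0.1984] az -6.04 tiltz [-0.  0. -1.] F [ 0.9 -1.1 -0.9] gap 0.0504
spin 0.0 shift(after spin) mm [-0.5  0.9 78.4]
```

Call:
{"api": "servo_tool", "payload": {"commands": [{"x": -0.5, "y": 0.9, "z": 30, "spin": 0}, {"x": 0, "y": 0, "z": 30, "spin": 0}, {"x": 0, "y": 0, "z": 18, "spin": 0}, {"x": 0, "y": 0, "z": 0, "spin": 0}]}}

```text
time_s: 2.48
eef_pos: [0.5049, -0.2806, 0.1189]
tcp_rot: [-3.134, 0.165, 0.006]
ft_force: [0.5, -0.7, 0.3]
finger_gap: 0.0506
```

```bash
python3 - <<'E'
from h import *; from bench import snapshot
t=snapshot("top");s=snapshot("side")
cv2.imwrite("pics/g1.png",canvas([(crop(s["color"],280,110,130,130,4),0,0),(crop(t["color"],334,190,65,65,4),530,0)]))
E
python3 plan.py .542 -.2838 .128 -6.04
```

```text
t 2.58 tcp [ 0.5063 -0.2819  0.1209] az -6.04 tiltz [ 0. -0. -1.] F [0.2 0.6 0.1] gap 0.0506
spin 0.0 shift(after spin) mm [35.7 -1.8 -7.1]
```

View pics/g1.png

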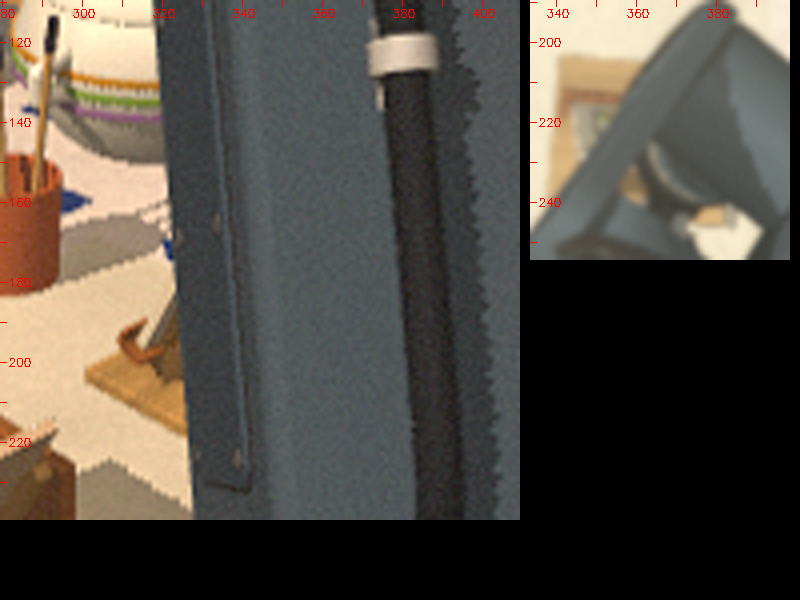

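The arm hides the easel from both cameras, but there are no contact forces. I'll go on by touch and swing the tile upright.

Call:
{"api": "servo_tool", "payload": {"commands": [{"x": 7, "y": -1, "z": 0, "spin": 0}, {"x": 7, "y": -1, "z": 0, "spin": 0}, {"x": 7, "y": 0, "z": 0, "spin": 0}, {"x": 7, "y": 0, "z": -3, "spin": 0}, {"x": 7, "y": 0, "z": -4, "spin": 0}]}}

```text
time_s: 3.2
eef_pos: [0.5417, -0.2835, 0.1279]
tcp_rot: [3.137, -0.165, 0.0]
ft_force: [-0.1, 0.2, -0.2]
finger_gap: 0.0501
```

Call:
{"api": "servo_tool", "payload": {"commands": [{"x": 0, "y": 0, "z": 0, "spin": 0}, {"x": 0, "y": 0, "z": 0, "spin": 0}, {"x": 0, "y": 0, "z": 0, "spin": 0}, {"x": 0, "y": 0, "z": 0, "spin": 0}], "fingers": -1, "squeeze": 40}}

```text
time_s: 3.7
eef_pos: [0.5409, -0.2834, 0.1276]
tcp_rot: [-3.137, 0.166, 0.001]
ft_force: [-0.0, -0.2, 0.6]
finger_gap: 0.0003
```

```bash
python3 plan.py .542 -.2838 .128 -6.04
```

```text
t 3.7 tcp [ 0.5409 -0.2834  0.1276] az -6.05 tiltz [-0.  0. -1.] F [-0.  -0.2  0.6] gap 0.0003
spin -0.01 shift(after spin) mm [ 1.2  0.3 -0.4]
```

Missed: the pads passed above the tile's top. I'll retry deeper.

Call:
{"api": "servo_tool", "payload": {"commands": [{"x": 0, "y": 0, "z": -30, "spin": 0}, {"x": -12, "y": 0, "z": -20, "spin": 0}, {"x": -12, "y": 0, "z": 0, "spin": 0}, {"x": -12, "y": 0, "z": 0, "spin": 0}, {"x": 0, "y": 0, "z": 0, "spin": 0}], "fingers": 0.18}}

```text
time_s: 4.32
eef_pos: [0.5036, -0.2788, 0.1766]
tcp_rot: [-3.135, 0.167, 0.004]
ft_force: [0.3, 0.0, -0.6]
finger_gap: 0.0504
```

Run:
```python
from h import *; from bench import snapshot
from plan import rel
t=snapshot("top");s=snapshot("side")
cv2.imwrite("pics/g2.png",canvas([(crop(s["color"],280,130,80,90,4),0,0),(crop(t["color"],330,190,80,65,5),330,0)]))
rel(.5072,-.2801,.105,-6.04)
```

```text
t 4.42 tcp [ 0.505  -0.2795  0.177 ] az -6.06 tiltz [-0.001  0.001 -1.   ] F [ 0.7 -0.8 -0.1] gap 0.0502
spin -0.02 shift(after spin) mm [ 2.2  0.3 72. ]
```

View pics/g2.png

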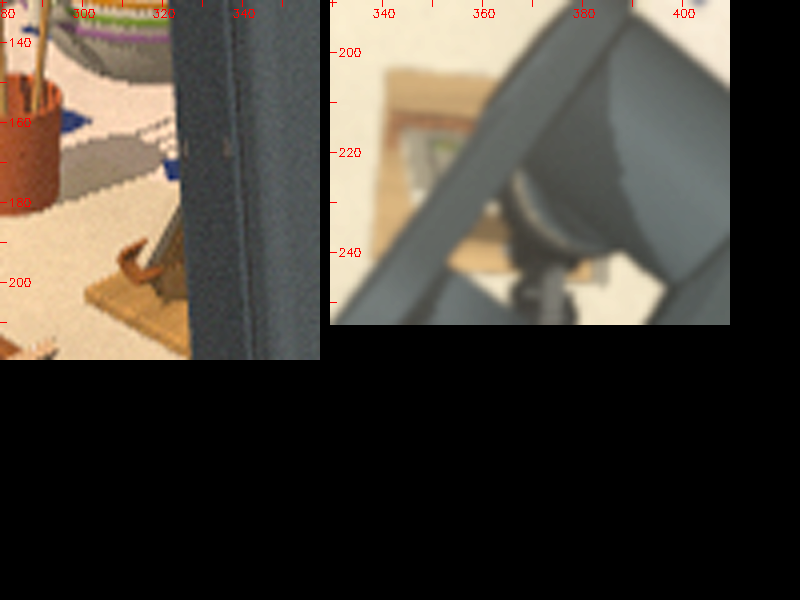

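The tile is still leaning in place, its left top corner at (345,217). I'll go down deeper and swing again.

Call:
{"api": "servo_tool", "payload": {"commands": [{"x": 1, "y": 0, "z": 30, "spin": 0}, {"x": 0, "y": 0, "z": 24, "spin": 0}, {"x": 0, "y": 0, "z": 18, "spin": 0}, {"x": 0, "y": 0, "z": 0, "spin": 0}]}}

```text
time_s: 4.92
eef_pos: [0.5057, -0.279, 0.1039]
tcp_rot: [-3.135, 0.165, 0.005]
ft_force: [0.5, -0.2, 0.3]
finger_gap: 0.0505
```

Call:
{"api": "servo_tool", "payload": {"commands": [{"x": 6, "y": 0, "z": 0, "spin": 0}, {"x": 6, "y": 0, "z": 0, "spin": 0}, {"x": 6, "y": 0, "z": 0, "spin": 0}, {"x": 6, "y": 0, "z": 0, "spin": 0}, {"x": 6, "y": 0, "z": -3, "spin": 0}, {"x": 6, "y": 0, "z": -4, "spin": 0}, {"x": 0, "y": 0, "z": 0, "spin": 0}]}}

```text
time_s: 5.8
eef_pos: [0.543, -0.2839, 0.1133]
tcp_rot: [3.136, -0.165, 0.002]
ft_force: [0.1, 0.3, 0.6]
finger_gap: 0.0503
```

Call:
{"api": "servo_tool", "payload": {"commands": [{"x": 0, "y": 0, "z": 0, "spin": 0}, {"x": 0, "y": 0, "z": 0, "spin": 0}, {"x": 0, "y": 0, "z": 0, "spin": 0}, {"x": 0, "y": 0, "z": 0, "spin": 0}], "fingers": -1, "squeeze": 40}}

```text
time_s: 6.3
eef_pos: [0.542, -0.2835, 0.1127]
tcp_rot: [-3.137, 0.166, 0.0]
ft_force: [0.6, -0.4, -1.0]
finger_gap: 0.0001
```

```bash
python3 plan.py .542 -.2838 .2 -6.04
```

```text
t 6.3 tcp [ 0.542  -0.2835  0.1127] az -6.04 tiltz [-0.  0. -1.] F [ 0.6 -0.4 -1. ] gap 0.0001
spin 0.0 shift(after spin) mm [  0.    0.3 -87.3]
```

The jaws are empty again. I'll back off to get a clear view.

Call:
{"api": "servo_tool", "payload": {"commands": [{"x": 0, "y": 0, "z": -50, "spin": 0}, {"x": 0, "y": 0, "z": -40, "spin": 0}, {"x": -35, "y": 45, "z": 0, "spin": 0}, {"x": -35, "y": 45, "z": 0, "spin": 0}, {"x": -35, "y": 45, "z": 0, "spin": 0}, {"x": -35, "y": 45, "z": 0, "spin": 0}, {"x": -35, "y": 45, "z": 0, "spin": 0}, {"x": -35, "y": 45, "z": 0, "spin": 0}]}}

```text
time_s: 7.3
eef_pos: [0.3035, -0.5311, 0.2028]
tcp_rot: [3.137, -0.166, 0.0]
ft_force: [0.4, -0.2, -0.9]
finger_gap: -0.0
```

Run:
```python
from h import *; from bench import snapshot
from plan import rel
t=snapshot("top");s=snapshot("side")
pickle.dump(t,open("top1.pkl","wb"));pickle.dump(s,open("side1.pkl","wb"))
cv2.imwrite("pics/g3.png",canvas([(crop(s["color"],280,130,100,90,4),0,0),(crop(t["color"],330,190,78,65,5),405,0),(cv2.resize(t["color"][120:,200:,::-1],None,fx=1.1,fy=1.1),0,365),(cv2.resize(s["color"][:,:,::-1],None,fx=.6,fy=.6),405,345)]))
rel(.5072,-.2801,.105,-6.04)
```

```text
t 7.4 tcp [ 0.3007 -0.5349  0.2028] az -6.41 tiltz [-0.001 -0.004 -1.   ] F [-0.2  1.   0.4] gap 0.0004
spin -0.37 shift(after spin) mm [ 178.6 -275.2   97.8]
```

View pics/g3.png

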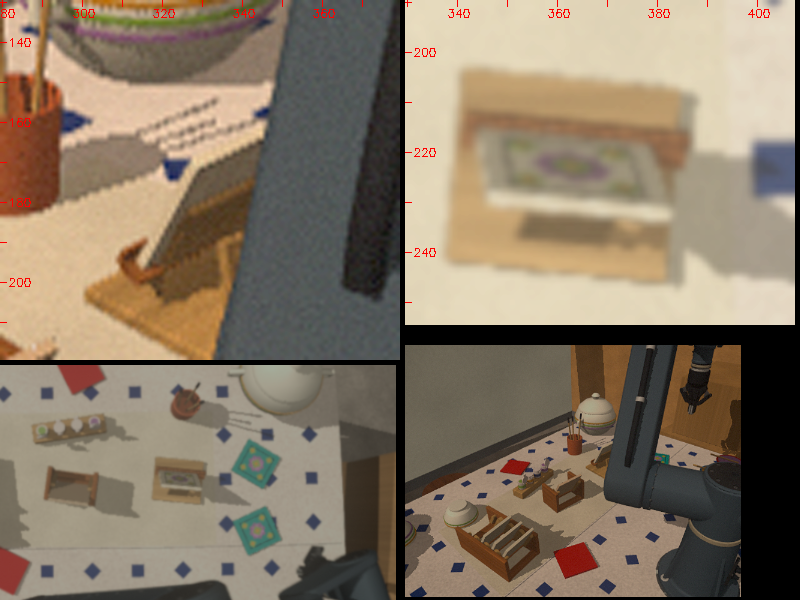

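Run:
```python
from h import *; from scipy.optimize import least_squares
t=load("top1");s=load("side1")
P=[.3007,-.5349,.2028]
print("tcp",proj(t,P),proj(s,P)); print("100mm up",proj(t,[P[0],P[1],.3]),proj(s,[P[0],P[1],.3]))
u,v=proj(t,P)[0].astype(int);a,b=proj(s,P)[0].astype(int)
print(u,v,a,b)
L=[]
for im,(p,q),x in((t,(u,v),0),(s,(a,b),400)):
    u0=int(np.clip(p-40,0,480));v0=int(np.clip(q-50,0,320)); c=crop(im["color"],u0,v0,80,100,5)
    w=(proj(im,P)[0]-[u0,v0]+.5)*5; cv2.drawMarker(c,tuple(int(k) for k in w),(0,255,0),0,15,1); L.append((c,x,0))
cv2.imwrite("pics/g4.png",canvas(L,800,500))
# triangulate tile top corners from side+top0 picks
T=load("top0");S=load("side0")
for n,a,b in(("topleft",(347,229),(328.5,169)),):
    f=lambda X:np.r_[proj(T,X)[0]-a,proj(S,X)[0]-b]
    r=least_squares(f,[.5,-.25,.13],x_scale=.01);print(n,r.x,r.fun)
```

```text
tcp [[469.38761533 306.85151906]] [[471.15528411 126.19660058]]
100mm up [[484.30122691 311.00865977]] [[479.37535399  87.67361167]]
469 306 471 126
topleft [ 0.50644228 -0.23343153  0.13558937] [-0.09058353 -0.11822591  0.13264752  0.0023076 ]
```

View pics/g4.png

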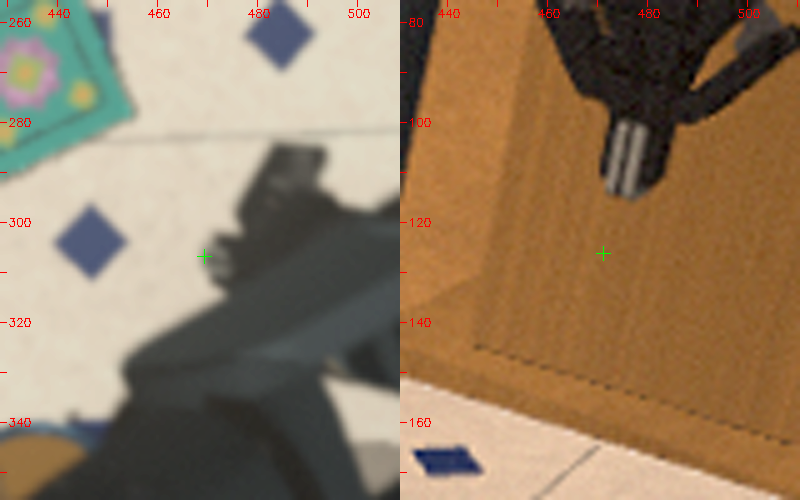

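Run:
```python
from h import *; from scipy.optimize import least_squares
from bench import state
t=load("top1");s=load("side1")
print(state()["eef_pos"])
for a,b in(((472,308),(475,115)),((471,306),(475,115)),((474,309),(475,115))):
    f=lambda X:np.r_[proj(t,X)[0]-a,proj(s,X)[0]-b]
    r=least_squares(f,[.3,-.5,.2],x_scale=.01);print(a,r.x.round(4),r.fun.round(2))
from fit import Rz
# forward check: UR-like planar length? radial and height at start and now
```

```text
[ 0.30065825 -0.53493624  0.20280061]
(472, 308) [ 0.2986 -0.5315  0.2334] [ 0.52  1.01 -1.05  0.08]
(471, 306) [ 0.3008 -0.5306  0.2328] [ 1.07  2.07 -2.16  0.16]
(474, 309) [ 0.298  -0.5359  0.2323] [ 0.08  0.15 -0.15  0.01]
```

Important finding: the real fingertips are about 30 mm higher than the reported TCP. Triangulated tip z is ≈0.233 against a reported 0.203, and xy agrees within about 3 mm. So both earlier passes went over the tile, and all heights get -30 mm from here. Returning.

Call:
{"api": "servo_tool", "payload": {"commands": [{"x": 0, "y": 0, "z": 0, "spin": -0.4}, {"x": 29.8, "y": -45.9, "z": 0, "spin": 0}, {"x": 29.8, "y": -45.9, "z": 0, "spin": 0}, {"x": 29.8, "y": -45.9, "z": 0, "spin": 0}, {"x": 29.8, "y": -45.9, "z": 0, "spin": 0}, {"x": 29.8, "y": -45.9, "z": 0, "spin": 0}, {"x": 29.8, "y": -45.9, "z": 0, "spin": 0}, {"x": 0, "y": 0, "z": 0, "spin": 0}], "fingers": 0.18}}

```text
time_s: 8.4
eef_pos: [0.5121, -0.2677, 0.2028]
tcp_rot: [-3.137, 0.141, -0.0]
ft_force: [-0.1, 0.7, -0.4]
finger_gap: 0.0504
```

```bash
python3 plan.py .5072 -.2801 .085 -6.04
```

```text
t 8.4 tcp [ 0.5121 -0.2677  0.2028] az -5.14 tiltz [ 0.     0.002 -1.   ] F [-0.1  0.7 -0.4] gap 0.0504
spin 0.9 shift(after spin) mm [ -3.6  12.8 117.8]
```

Call:
{"api": "servo_tool", "payload": {"commands": [{"x": 0, "y": 0, "z": 0, "spin": 0.9}, {"x": -3.6, "y": 12.8, "z": 30, "spin": 0}, {"x": 0, "y": 0, "z": 25, "spin": 0}, {"x": 0, "y": 0, "z": 0, "spin": 0}]}}

```text
time_s: 8.9
eef_pos: [0.5027, -0.2856, 0.1459]
tcp_rot: [-3.133, 0.182, 0.007]
ft_force: [-0.3, 0.3, 0.0]
finger_gap: 0.0504
```

```bash
python3 plan.py .5072 -.2801 .085 -6.04
```

```text
t 8.9 tcp [ 0.5027 -0.2856  0.1459] az -6.67 tiltz [-0.004  0.003 -1.   ] F [-0.3  0.3  0. ] gap 0.0504
spin -0.63 shift(after spin) mm [ 3.9 -5.9 60.9]
```

Call:
{"api": "servo_tool", "payload": {"commands": [{"x": 0, "y": 0, "z": 10, "spin": 0}, {"x": 0, "y": 0, "z": 0, "spin": 0}, {"x": 0, "y": 0, "z": 0, "spin": 0}, {"x": 0, "y": 0, "z": 0, "spin": 0}]}}

```text
time_s: 9.4
eef_pos: [0.5052, -0.2859, 0.1383]
tcp_rot: [3.136, -0.179, 0.001]
ft_force: [0.3, -0.2, 0.2]
finger_gap: 0.0506
```

```bash
python3 plan.py .5072 -.2801 .085 -6.04
```

```text
t 9.4 tcp [ 0.5052 -0.2859  0.1383] az -6.53 tiltz [ 0.001 -0.001 -1.   ] F [ 0.3 -0.2  0.2] gap 0.0506
spin -0.49 shift(after spin) mm [ 1.4 -6.  53.3]
```

Call:
{"api": "servo_tool", "payload": {"commands": [{"x": 0, "y": -6, "z": 15, "spin": -0.5}, {"x": 0, "y": 0, "z": 20, "spin": 0}, {"x": 0, "y": 0, "z": 17, "spin": 0}, {"x": 0, "y": 0, "z": 0, "spin": 0}]}}

```text
time_s: 9.9
eef_pos: [0.5044, -0.2786, 0.0837]
tcp_rot: [-3.135, 0.165, 0.005]
ft_force: [0.0, -0.2, -0.5]
finger_gap: 0.0503
```

Call:
{"api": "servo_tool", "payload": {"commands": [{"x": 6, "y": 0, "z": 0, "spin": 0}, {"x": 6, "y": 0, "z": 0, "spin": 0}, {"x": 6, "y": 0, "z": 0, "spin": 0}, {"x": 6, "y": 0, "z": 0, "spin": 0}, {"x": 6, "y": 0, "z": 0, "spin": 0}, {"x": 6, "y": 0, "z": 0, "spin": 0}, {"x": 0, "y": 0, "z": 0, "spin": 0}]}}

```text
time_s: 10.78
eef_pos: [0.542, -0.2837, 0.0856]
tcp_rot: [3.137, -0.165, 0.001]
ft_force: [0.2, -0.5, -0.0]
finger_gap: 0.0502
```

Call:
{"api": "servo_tool", "payload": {"commands": [{"x": 0, "y": 0, "z": 0, "spin": 0}, {"x": 0, "y": 0, "z": -4, "spin": 0}, {"x": 0, "y": 0, "z": -4, "spin": 0}], "fingers": -0.4}}

```text
time_s: 11.15
eef_pos: [0.5413, -0.2836, 0.094]
tcp_rot: [-3.137, 0.166, -0.0]
ft_force: [0.1, 0.1, -0.0]
finger_gap: 0.0256
```

Call:
{"api": "servo_tool", "payload": {"commands": [{"x": 0, "y": 0, "z": 0, "spin": 0}, {"x": 0, "y": 0, "z": 0, "spin": 0}, {"x": 0, "y": 0, "z": 0, "spin": 0}, {"x": 0, "y": 0, "z": 0, "spin": 0}], "fingers": -1, "squeeze": 40}}

```text
time_s: 11.65
eef_pos: [0.542, -0.2839, 0.0942]
tcp_rot: [3.136, -0.166, 0.002]
ft_force: [2.1, -0.7, 3.8]
finger_gap: 0.0067
```

```bash
python3 plan.py .542 -.2838 .2 -6.04
```

```text
t 11.65 tcp [ 0.542  -0.2839  0.0942] az -6.04 tiltz [ 0.001 -0.001 -1.   ] F [ 2.1 -0.7  3.8] gap 0.0067
spin -0.0 shift(after spin) mm [-0.000e+00 -1.000e-01 -1.058e+02]
```

The painted tile is held (gap 6.7 mm). Lift, turn, carry.

Call:
{"api": "servo_tool", "payload": {"commands": [{"x": 0, "y": 0, "z": -8, "spin": 0}, {"x": 0, "y": 0, "z": -15, "spin": 0}, {"x": 0, "y": 0, "z": -25, "spin": 0}, {"x": 0, "y": 0, "z": -25, "spin": 0}, {"x": 0, "y": 0, "z": -20, "spin": 0}, {"x": 0, "y": 0, "z": -13, "spin": 0}, {"x": 0, "y": 0, "z": 0, "spin": -5.8}, {"x": 0, "y": 0, "z": 0, "spin": -5.7}]}}

```text
time_s: 12.65
eef_pos: [0.5409, -0.2833, 0.2]
tcp_rot: [-3.137, -0.155, 0.001]
ft_force: [0.3, 0.9, -2.0]
finger_gap: 0.0069
```

Call:
{"api": "servo_tool", "payload": {"commands": [{"x": 0, "y": 0, "z": 0, "spin": 0}, {"x": 0, "y": -20, "z": 0, "spin": 0}, {"x": 0, "y": -40, "z": 0, "spin": 0}, {"x": 0, "y": -45, "z": 0, "spin": 0}, {"x": 0, "y": -45, "z": 0, "spin": 0}, {"x": 0, "y": -45, "z": 0, "spin": 0}, {"x": 0, "y": -45, "z": 0, "spin": 0}, {"x": 0, "y": -45, "z": 0, "spin": 0}]}}

```text
time_s: 13.65
eef_pos: [0.5129, 0.0028, 0.1998]
tcp_rot: [-3.137, -0.148, 0.001]
ft_force: [0.4, 0.1, -2.2]
finger_gap: 0.0065
```

Call:
{"api": "servo_tool", "payload": {"commands": [{"x": 0, "y": -45, "z": 0, "spin": 0}, {"x": 0, "y": -45, "z": 0, "spin": 0}, {"x": 0, "y": -45, "z": 0, "spin": 0}, {"x": 0, "y": -45, "z": 0, "spin": 0}, {"x": 0, "y": -40, "z": 0, "spin": 0}, {"x": 0, "y": -25, "z": 0, "spin": 0}, {"x": 0, "y": 0, "z": 0, "spin": 0}, {"x": 0, "y": 0, "z": 0, "spin": 0}]}}

```text
time_s: 14.65
eef_pos: [0.49, 0.2439, 0.1996]
tcp_rot: [3.137, 0.15, -0.001]
ft_force: [0.0, -0.6, -2.6]
finger_gap: 0.0069
```

```bash
python3 plan.py .545 .3006 .2 5.48
```

```text
t 14.65 tcp [0.49   0.2439 0.1996] az 5.48 tiltz [-0.001 -0.001 -1.   ] F [ 0.  -0.6 -2.6] gap 0.0069
spin -0.0 shift(after spin) mm [ 60.2 -51.2  -0.4]
```

Call:
{"api": "servo_tool", "payload": {"commands": [{"x": 20, "y": -17, "z": 0, "spin": 0}, {"x": 20, "y": -17, "z": 0, "spin": 0}, {"x": 20, "y": -17, "z": 0, "spin": 0}, {"x": 0, "y": 0, "z": 0, "spin": 0}, {"x": 0, "y": 0, "z": 0, "spin": 0}]}}

```text
time_s: 15.28
eef_pos: [0.5448, 0.2992, 0.1993]
tcp_rot: [3.137, 0.148, -0.003]
ft_force: [0.2, -0.3, -1.5]
finger_gap: 0.0074
```

Run:
```python
from h import *; from bench import snapshot
from plan import rel
t=snapshot("top");s=snapshot("side")
pickle.dump(t,open("top2.pkl","wb"));pickle.dump(s,open("side2.pkl","wb"))
o=np.array([.545,.3006,.151]);a=np.radians(5.48);R=cv2.Rodrigues(np.array([0,0,a]))[0]
C=[o+R@np.array(q) for q in((.004,.05,0),(.004,-.05,0),(.004,-.05,.1),(.004,.05,.1),(-.004,.05,0),(-.004,-.05,0),(-.004,-.05,.1),(-.004,.05,.1))]
L=[]
for im,u0,v0,w,h,sc,x in((s,70,190,170,200,3,0),(t,120,180,70,90,4,515)):
    c=crop(im["color"],u0,v0,w,h,sc)
    q=[tuple(int(k) for k in (p-[u0,v0]+.5)*sc) for p in proj(im,C)]
    for i,j in((0,1),(1,2),(2,3),(3,0),(4,5),(5,6),(6,7),(7,4)):cv2.line(c,q[i],q[j],(0,255,0),1)
    L.append((c,x,0))
cv2.imwrite("pics/p1.png",canvas(L))
rel(.545,.3006,.2,5.48)
```

```text
t 15.38 tcp [0.5448 0.2993 0.1996] az 5.4 tiltz [-0.001 -0.001 -1.   ] F [-0.3  0.5 -2.8] gap 0.0072
spin -0.08 shift(after spin) mm [ 0.3 -1.2 -0.4]
```

View pics/p1.png

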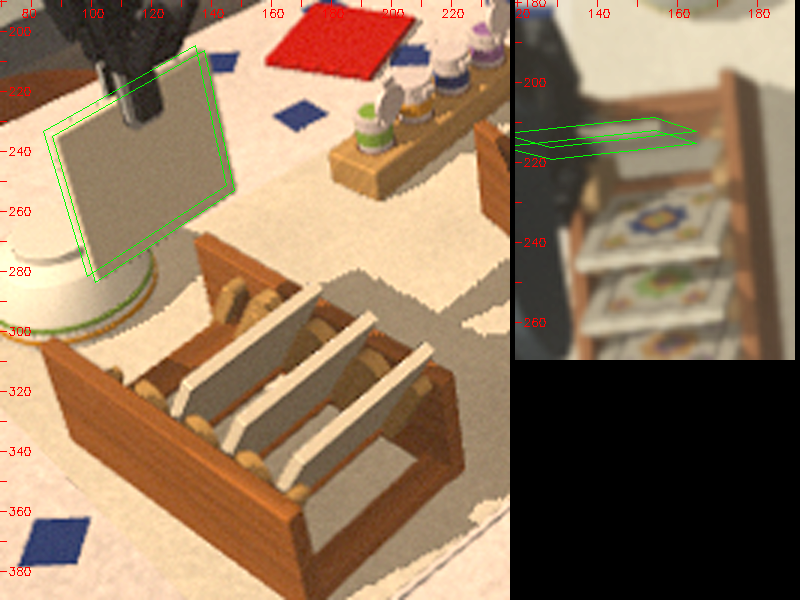

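The held tile hangs upright, its corners within about 2 px of the prediction (bottom right (146,252) and bottom left (97,283) in the side view). The slot mouth is clear below it. I'll refine its pose numerically.

```bash
cat > held.py <<'E'
from fit import *
def held(name,o0,yaw):
    s=load(name);B=-X
    E=[((B,-Y,0),(B,Y,0)),((B,Y,0),(B,Y,Z)),((B,-Y,0),(B,-Y,Z)),((B,Y,Z),(B,.02,Z)),((B,-.02,Z),(B,-Y,Z)),((X,Y,0),(X,Y,Z)),((X,Y,Z),(X,.02,Z)),((X,-.02,Z),(X,-Y,Z))]
    p=np.array([*o0,0.,0.])
    for sig in(2.,.8):
        g=prep(s,sig)
        def f(p):
            R=Rz(yaw)@Ry(p[4])@cv2.Rodrigues(np.array([p[3],0,0]))[0]
            return -score(s,g,[[p[:3]+R@np.array(q) for q in e] for e in E])
        S=np.array([.008,.008,.008,.04,.05])*(1 if sig>1 else .4)
        best=min((minimize(f,q,method="Nelder-Mead",options=dict(initial_simplex=q+np.vstack([np.zeros(5),np.diag(S)]),xatol=1e-5,fatol=1e-3,maxiter=2000)) for q in [p+np.random.default_rng(i).uniform(-.5,.5,5)*S for i in range(6)]),key=lambda r:r.fun);p=best.x
    return p,best.fun
E
python3 - <<'E'
from held import *
print(held("side2",[.545,.2995,.15],np.radians(5.4)))
E
```

```text
(array([0.59765378, 0.27100317, 0.10623301, 0.1549051 , 0.53894395]), np.float64(-693.8504638671875))
```

```bash
sed -i 's/return -score(s,g,\(.*\))$/return -score(s,g,\1)+1e5*p[4]**2+2e3*p[3]**2+4e6*np.sum((p[:3]-o0)**2)/' held.py
python3 - <<'E'
from held import *
for o in([.545,.2995,.15],[.546,.298,.148]):
  p,f=held("side2",np.array(o),np.radians(5.4));print(p.round(4),round(f,1)); print(proj(load("side2"),[p[:3]]),proj(load("side2"),[[.545,.2995,.15]]))
E
```

```text
[ 0.5448  0.2975  0.1509 -0.0357  0.0019] -475.2
[[125.62685241 266.10445157]] [[124.69227589 267.00579732]]
[ 0.5464  0.2965  0.1495 -0.0364  0.0041] -477.6
[[125.74386522 266.04467232]] [[124.69227589 267.00579732]]
```

```bash
python3 plan.py .5434 .3027 .128 5.48
```

```text
t 15.38 tcp [0.5448 0.2993 0.1996] az 5.4 tiltz [-0.001 -0.001 -1.   ] F [-0.3  0.5 -2.8] gap 0.0072
spin -0.08 shift(after spin) mm [-1.1 -3.5 71.6]
```

Call:
{"api": "servo_tool", "payload": {"commands": [{"x": -1, "y": -3.5, "z": 15, "spin": 0}, {"x": 0, "y": 0, "z": 22, "spin": 0}, {"x": 0, "y": 0, "z": 22, "spin": 0}, {"x": 0, "y": 0, "z": 13, "spin": 0}, {"x": 0, "y": 0, "z": 0, "spin": 0}, {"x": 0, "y": 0, "z": 0, "spin": 0}]}}

```text
time_s: 16.12
eef_pos: [0.545, 0.3041, 0.1283]
tcp_rot: [-3.138, -0.15, -0.002]
ft_force: [0.1, 0.1, -1.7]
finger_gap: 0.0067
```

Run:
```python
from held import *
from bench import snapshot
from plan import rel
s=snapshot("side");pickle.dump(s,open("side3.pkl","wb"))
rel(.5434,.3027,.1205,5.48)
p,f=held("side3",np.array([.544,.3004,.0785]),np.radians(5.4));print(p.round(4),round(f,1))
```

```text
t 16.18 tcp [0.5452 0.3042 0.1286] az 5.46 tiltz [ 0.002  0.001 -1.   ] F [-0.2  0.1 -1.7] gap 0.0067
spin -0.02 shift(after spin) mm [-1.9  1.3  8.1]
[ 5.452e-01  3.002e-01  7.950e-02 -4.650e-02  5.000e-04] -452.7
```

Call:
{"api": "servo_tool", "payload": {"commands": [{"x": -3, "y": 0, "z": 0, "spin": 0}, {"x": 0, "y": 0, "z": 4, "spin": 0}, {"x": 0, "y": 0, "z": 4.5, "spin": 0}, {"x": 0, "y": 0, "z": 0, "spin": 0}, {"x": 0, "y": 0, "z": 0, "spin": 0}]}}

```text
time_s: 16.8
eef_pos: [0.5414, 0.3036, 0.119]
tcp_rot: [3.138, 0.15, -0.001]
ft_force: [0.6, 0.6, -1.0]
finger_gap: 0.0069
```

Call:
{"api": "servo_tool", "payload": {"commands": [{"x": 1, "y": 0, "z": 1.75, "spin": 0}, {"x": 1, "y": 0, "z": 1.75, "spin": 0}, {"x": 1, "y": 0, "z": 1.75, "spin": 0}, {"x": 0, "y": 0, "z": 0, "spin": 0}]}}

```text
time_s: 17.3
eef_pos: [0.5444, 0.3039, 0.1137]
tcp_rot: [3.138, 0.15, -0.0]
ft_force: [0.8, -0.9, -1.6]
finger_gap: 0.0072
```

Run:
```python
from held import *
from bench import snapshot
from plan import rel
s=snapshot("side");pickle.dump(s,open("side4.pkl","wb"))
rel(.5434,.3027,.1205,5.48)
p,f=held("side4",np.array([.545,.3004,.0655]),np.radians(5.4));print(p.round(4),round(f,1))
d=p[:3]-[.565,.3025,.029];h=d[0]*.9954+d[1]*.0955;h+=.004;print("front corner n,u mm",1e3*(.866*h+.5*d[2]),1e3*(-.5*h+.866*d[2]))
```

```text
t 17.35 tcp [0.5444 0.3039 0.1138] az 5.46 tiltz [-0. -0. -1.] F [ 0.2 -0.1 -1. ] gap 0.0066
spin -0.02 shift(after spin) mm [-1.1  1.  -6.7]
[ 0.5447  0.3011  0.0649 -0.0352 -0.0012] -503.4
front corner n,u mm 3.8019724060011377 39.28697321472099
```

The tile is 5 mm into the slot mouth with no contact. I'll loosen a little so it can lean, and let it down in stages between the fingers.

Call:
{"api": "servo_tool", "payload": {"commands": [{"x": 0, "y": 0, "z": 0, "spin": 0}, {"x": -3, "y": 0, "z": 0, "spin": 0}, {"x": -4, "y": 0, "z": 0.5, "spin": 0}, {"x": -4, "y": 0, "z": 0.5, "spin": 0}, {"x": -4, "y": 0, "z": 1, "spin": 0}, {"x": 0, "y": 0, "z": 0, "spin": 0}], "fingers": -0.72, "squeeze": 20}}

```text
time_s: 18.1
eef_pos: [0.5289, 0.3025, 0.1119]
tcp_rot: [3.138, 0.15, -0.001]
ft_force: [-0.3, 0.6, 0.8]
finger_gap: 0.012
```

Run:
```python
from h import *; from bench import snapshot
from plan import rel
s=snapshot("side");pickle.dump(s,open("side5.pkl","wb"))
cv2.imwrite("pics/p2.png",canvas([(crop(s["color"],80,190,150,140,5),0,0)],760,600))
rel(.5434,.3027,.1205,5.48)
```

```text
t 18.15 tcp [0.5292 0.3025 0.112 ] az 5.47 tiltz [-0. -0. -1.] F [ 0.   0.9 -0.6] gap 0.0121
spin -0.01 shift(after spin) mm [14.2  1.1 -8.5]
```

View pics/p2.png

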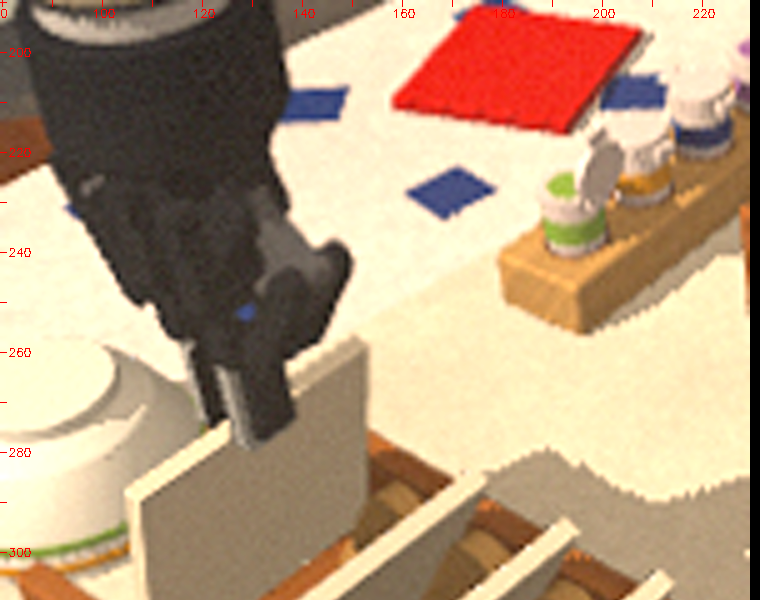

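The tile leans between the two fingers (top corners at (106,288) and (151,257)), with its bottom in the slot mouth. Next stage.

Call:
{"api": "servo_tool", "payload": {"commands": [{"x": -3, "y": 0, "z": 1, "spin": 0}, {"x": -3, "y": 0, "z": 2, "spin": 0}, {"x": -3, "y": 0, "z": 2, "spin": 0}, {"x": -2, "y": 0, "z": 2, "spin": 0}, {"x": 0, "y": 0, "z": 0, "spin": 0}], "fingers": -0.65}}

```text
time_s: 18.77
eef_pos: [0.5183, 0.3014, 0.1048]
tcp_rot: [3.138, 0.15, -0.001]
ft_force: [-0.5, -1.1, -0.5]
finger_gap: 0.015
```

```bash
cat > lean.py <<'E'
from fit import *
def lean(name,o0,l0,yaw=np.radians(5.48),zlo=.04):
    s=load(name);B=-X
    E=[((B,Y,zlo),(B,Y,Z)),((B,-Y,zlo),(B,-Y,Z)),((B,Y,Z),(B,.02,Z)),((B,-.025,Z),(B,-Y,Z)),((X,Y,.05),(X,Y,Z)),((X,Y,Z),(X,.02,Z)),((X,-.025,Z),(X,-Y,Z))]
    o0=np.array(o0);p=np.array([*o0,0.,l0])
    for sig in(2.,.8):
        g=prep(s,sig)
        def f(p):
            R=Rz(yaw)@Ry(-p[4])@cv2.Rodrigues(np.array([p[3],0,0]))[0]
            return -score(s,g,[[p[:3]+R@np.array(q) for q in e] for e in E])+300*(p[4]-l0)**2+2e3*p[3]**2+1e6*np.sum((p[:3]-o0)**2)
        S=np.array([.008,.008,.008,.04,.08])*(1 if sig>1 else .4)
        best=min((minimize(f,q,method="Nelder-Mead",options=dict(initial_simplex=q+np.vstack([np.zeros(5),np.diag(S)]),xatol=1e-5,fatol=1e-3,maxiter=2000)) for q in [p+np.random.default_rng(i).uniform(-.5,.5,5)*S for i in range(6)]),key=lambda r:r.fun);p=best.x
    d=p[:3]-[.565,.3025,.029];h=d[0]*.9954+d[1]*.0955
    print("tile o",p[:3].round(4),"roll",round(p[3],3),"lean deg",round(np.degrees(p[4]),1),"slot n,y,u mm",np.round(1e3*np.array([.866*h+.5*d[2],-d[0]*.0955+d[1]*.9954,-.5*h+.866*d[2]]),1),"score",round(best.fun))
    return p
E
python3 - <<'E'
from lean import *
from bench import snapshot
from plan import rel
lean("side5",[.545,.301,.063],.2)
s=snapshot("side");pickle.dump(s,open("side6.pkl","wb"))
rel(.5434,.3027,.1205,5.48)
lean("side6",[.548,.301,.058],.35)
E
```

```text
tile o [0.5467 0.2988 0.0632] roll -0.103 lean deg 15.5 slot n,y,u mm [ 1.  -2.  38.9] score -584
t 18.82 tcp [0.5185 0.3014 0.1049] az 5.47 tiltz [-0. -0. -1.] F [ 0.6 -0.5  0.1] gap 0.0148
spin -0.01 shift(after spin) mm [ 24.9   1.1 -15.6]
tile o [0.548  0.3037 0.0567] roll -0.107 lean deg 22.2 slot n,y,u mm [-0.7  2.8 32.4] score -285
```

Call:
{"api": "servo_tool", "payload": {"commands": [{"x": -2, "y": 0, "z": 3, "spin": 0}, {"x": -2, "y": 0, "z": 4, "spin": 0}, {"x": -2, "y": 0, "z": 4, "spin": 0}, {"x": 0, "y": 0, "z": 4, "spin": 0}, {"x": 0, "y": 0, "z": 0, "spin": 0}], "fingers": -0.58}}

```text
time_s: 19.45
eef_pos: [0.5123, 0.3008, 0.0895]
tcp_rot: [3.138, 0.15, -0.001]
ft_force: [0.2, -0.5, -0.3]
finger_gap: 0.0176
```

Run:
```python
from lean import *
from bench import snapshot
from plan import rel
s=snapshot("side");pickle.dump(s,open("side7.pkl","wb"))
rel(.5434,.3027,.1205,5.48)
lean("side7",[.553,.301,.05],.45,zlo=.06)
lean("side7",[.562,.301,.034],.5,zlo=.06)
```

```text
t 19.5 tcp [0.5125 0.3008 0.0897] az 5.46 tiltz [-0. -0. -1.] F [-0.9 -0.5 -0.3] gap 0.0177
spin -0.02 shift(after spin) mm [ 30.9   1.1 -30.8]
tile o [0.5529 0.301  0.0496] roll 0.01 lean deg 25.8 slot n,y,u mm [-0.3 -0.4 24. ] score -310
tile o [0.5634 0.303  0.034 ] roll -0.054 lean deg 32.9 slot n,y,u mm [1.1 0.7 5.1] score -428
```

Call:
{"api": "servo_tool", "payload": {"commands": [{"x": 2, "y": 0, "z": 4, "spin": 0}, {"x": 2, "y": 0, "z": 4, "spin": 0}, {"x": 2, "y": 0, "z": 4, "spin": 0}, {"x": 0, "y": 0, "z": 4, "spin": 0}, {"x": 0, "y": 0, "z": 0, "spin": 0}, {"x": 0, "y": 0, "z": 0, "spin": 0}], "fingers": -0.55}}

```text
time_s: 20.25
eef_pos: [0.5185, 0.3014, 0.074]
tcp_rot: [3.138, 0.15, -0.0]
ft_force: [0.1, -0.6, -0.1]
finger_gap: 0.0194
```

Run:
```python
from lean import *
from bench import snapshot
from plan import rel
s=snapshot("side");pickle.dump(s,open("side8.pkl","wb"))
rel(.5192,.2981,.0726,5.48)
lean("side8",[.555,.302,.045],.5,zlo=.06)
lean("side8",[.565,.3025,.029],.52,zlo=.06)
lean("side8",[.562,.301,.034],.5,zlo=.06)
```

```text
t 20.3 tcp [0.5186 0.3015 0.0741] az 5.46 tiltz [ 0.  0. -1.] F [-0.4  0.3  0.8] gap 0.0194
spin -0.02 shift(after spin) mm [0.3 3.4 1.5]
tile o [0.5559 0.3045 0.0432] roll -0.083 lean deg 33.7 slot n,y,u mm [-0.6  2.9 16.8] score -499
tile o [0.566  0.3045 0.0271] roll -0.036 lean deg 31.4 slot n,y,u mm [ 0.   1.9 -2.2] score -580
tile o [0.5632 0.3038 0.0317] roll -0.059 lean deg 32.1 slot n,y,u mm [-0.1  1.5  3.2] score -545
```

Run:
```python
from lean import *
print("neighbour baseline (home would be n -38.1.. relative)")
for z in(.06,.08): lean("side8",[.5212,.2983,.029],.52,zlo=z)
for k in((.565,.3025,.029),(.5665,.3025,.0275),(.5635,.3025,.032)): lean("side8",k,.52,zlo=.08)
```

```text
neighbour baseline (home would be n -38.1.. relative)
tile o [0.5222 0.2992 0.0277] roll -0.011 lean deg 30.2 slot n,y,u mm [-37.8   0.8  20.3] score -772
tile o [0.5215 0.2996 0.0267] roll -0.008 lean deg 29.5 slot n,y,u mm [-38.9   1.3  19.8] score -769
tile o [0.565  0.3041 0.027 ] roll -0.037 lean deg 31.0 slot n,y,u mm [-0.9  1.6 -1.8] score -613
tile o [0.5665 0.3045 0.0247] roll -0.031 lean deg 30.7 slot n,y,u mm [-0.6  1.9 -4.6] score -621
tile o [0.5632 0.3038 0.0307] roll -0.045 lean deg 31.8 slot n,y,u mm [-0.5  1.5  2.3] score -601
```

The fit reads home: bias-corrected u≈0, n≈0, lean≈30°. Now grip it lightly, press down to confirm the floor and hold.

Call:
{"api": "servo_tool", "payload": {"commands": [{"x": 0, "y": 0, "z": 0, "spin": 0}, {"x": 0, "y": 0, "z": 0, "spin": 0}, {"x": 0, "y": 0, "z": 0, "spin": 0}, {"x": 0, "y": 0, "z": 0, "spin": 0}], "fingers": -0.75, "squeeze": 20}}

```text
time_s: 20.8
eef_pos: [0.5185, 0.3015, 0.0742]
tcp_rot: [-3.138, -0.15, -0.0]
ft_force: [-0.7, 0.2, 3.6]
finger_gap: 0.0119
```

Call:
{"api": "servo_tool", "payload": {"commands": [{"x": 0.6, "y": 0, "z": 1, "spin": 0}, {"x": 0.6, "y": 0, "z": 1, "spin": 0}, {"x": 0, "y": 0, "z": 1, "spin": 0}, {"x": 0, "y": 0, "z": 0, "spin": 0}, {"x": 0, "y": 0, "z": 0, "spin": 0}]}}

```text
time_s: 21.42
eef_pos: [0.5169, 0.3013, 0.073]
tcp_rot: [3.137, 0.15, -0.008]
ft_force: [-9.1, -1.2, 18.1]
finger_gap: 0.0122
```

Run:
```python
from lean import *
from bench import snapshot
from plan import rel
s=snapshot("side");pickle.dump(s,open("side9.pkl","wb"))
rel(.5192,.2981,.0726,5.48)
for k in((.565,.3025,.029),(.5635,.3025,.032)): lean("side9",k,.52,zlo=.08)
```

```text
t 21.48 tcp [0.5169 0.3013 0.073 ] az 5.48 tiltz [-0.005 -0.001 -1.   ] F [-8.6 -1.  18.5] gap 0.0117
spin 0.0 shift(after spin) mm [2.  3.4 0.4]
tile o [0.5649 0.3033 0.0286] roll -0.038 lean deg 31.4 slot n,y,u mm [-0.2  0.8 -0.3] score -555
tile o [0.5633 0.3035 0.0313] roll -0.045 lean deg 31.8 slot n,y,u mm [-0.2  1.2  2.8] score -552
```

Call:
{"api": "servo_tool", "payload": {"commands": [{"x": -0.6, "y": 0, "z": -2, "spin": 0}, {"x": 0, "y": 0, "z": 0, "spin": 0}], "fingers": -0.5}}

```text
time_s: 21.72
eef_pos: [0.5194, 0.3015, 0.0729]
tcp_rot: [-3.138, -0.15, -0.001]
ft_force: [-0.2, -0.4, 0.5]
finger_gap: 0.021
```

Call:
{"api": "servo_tool", "payload": {"commands": [{"x": 0, "y": 0, "z": -10, "spin": 0}, {"x": 0, "y": 0, "z": -25, "spin": 0}, {"x": 0, "y": 0, "z": -40, "spin": 0}, {"x": 0, "y": 0, "z": -50, "spin": 0}, {"x": 0, "y": 30, "z": 0, "spin": 0}, {"x": 0, "y": 45, "z": 0, "spin": 0}, {"x": 0, "y": 45, "z": 0, "spin": 0}, {"x": 0, "y": 45, "z": 0, "spin": 0}]}}

```text
time_s: 22.72
eef_pos: [0.5352, 0.1359, 0.1984]
tcp_rot: [3.138, 0.15, 0.001]
ft_force: [0.9, -1.2, 0.4]
finger_gap: 0.0213
```

Run:
```python
from lean import *
from bench import snapshot
from plan import rel
s=snapshot("side");pickle.dump(s,open("side10.pkl","wb"));t=snapshot("top");pickle.dump(t,open("top10.pkl","wb"))
rel(.5192,.2981,.0726,5.48)
for k in((.565,.3025,.029),(.5635,.3025,.032),(.5665,.3025,.0275)): lean("side10",k,.52,zlo=.08)
lean("side10",[.5212,.2983,.029],.52,zlo=.08)
import fit
fit.t=t;fit.s=s
# joint two-view, x,y,yaw at floor height; and score versus height along slot
for u in(-4,-2,0,2,4,6,8):
    o=u*1e-3
    p,f=fit.fit([.565-.5*o,.3025,.0957],np.radians(30),.029+.866*o,(0,),span=(.004,.006,.03));print(u,p.round(4),round(f,1))
```

```text
t 22.82 tcp [0.5358 0.1333 0.1983] az 5.19 tiltz [ 0.001 -0.001 -1.   ] F [ 0.2  0.4 -1.1] gap 0.0212
spin -0.29 shift(after spin) mm [  -0.7 -165.6  125.7]
tile o [0.5653 0.3042 0.0272] roll -0.035 lean deg 31.1 slot n,y,u mm [-0.5  1.6 -1.8] score -524
tile o [0.5638 0.3044 0.0301] roll -0.04 lean deg 31.6 slot n,y,u mm [-0.4  2.   1.4] score -512
tile o [0.5667 0.3038 0.0258] roll -0.033 lean deg 31.0 slot n,y,u mm [-0.1  1.2 -3.7] score -530
tile o [0.5217 0.2983 0.0278] roll -0.021 lean deg 29.8 slot n,y,u mm [-38.3  -0.1  20.7] score -779
-4 [0.5652 0.3013 0.0654] -371.2
-2 [0.5637 0.302  0.0688] -372.3
0 [0.5604 0.3103 0.1136] -382.2
2 [0.5589 0.3109 0.1163] -380.8
4 [0.558  0.3028 0.0521] -354.8
6 [0.5561 0.3047 0.0622] -361.9
8 [0.5544 0.3049 0.0579] -369.5
```

The painted tile reads home with the fingers off it (n≈0, y≈+1.5, u≈0 mm, lean ≈31°, against about 30° read for its neighbour). Next, the bare tile.

Call:
{"api": "servo_tool", "payload": {"commands": [{"x": 0, "y": 0, "z": 0, "spin": 7.2}, {"x": 0, "y": 0, "z": 0, "spin": 7.2}, {"x": 0, "y": 0, "z": 0, "spin": 0}, {"x": 0, "y": 0, "z": 0, "spin": 0}], "fingers": -0.05, "squeeze": 50}}

```text
time_s: 23.32
eef_pos: [0.5349, 0.1377, 0.198]
tcp_rot: [-3.132, 0.241, -0.0]
ft_force: [-0.7, 0.6, -0.1]
finger_gap: 0.0402
```

```bash
python3 plan.py .4725 -.0041 .1 -8.9
```

```text
t 23.32 tcp [0.5349 0.1377 0.198 ] az -8.81 tiltz [ 0.  0. -1.] F [-0.7  0.6 -0.1] gap 0.0402
spin 0.09 shift(after spin) mm [-39.7 149.7  98. ]
```

Call:
{"api": "servo_tool", "payload": {"commands": [{"x": -10, "y": 37.5, "z": 0, "spin": 0}, {"x": -10, "y": 37.5, "z": 0, "spin": 0}, {"x": -10, "y": 37.5, "z": 0, "spin": 0}, {"x": -10, "y": 37.5, "z": 0, "spin": 0}, {"x": 0, "y": 0, "z": 40, "spin": 0}, {"x": 0, "y": 0, "z": 40, "spin": 0}, {"x": 0, "y": 0, "z": 18, "spin": 0}, {"x": 0, "y": 0, "z": 0, "spin": 0}]}}

```text
time_s: 24.32
eef_pos: [0.4711, -0.0044, 0.0989]
tcp_rot: [-3.132, 0.243, 0.005]
ft_force: [-1.0, -0.2, -0.2]
finger_gap: 0.0408
```

```bash
python3 plan.py .4725 -.0041 .0706 -8.9
```

```text
t 24.32 tcp [ 0.4711 -0.0044  0.0989] az -8.88 tiltz [-0.003  0.001 -1.   ] F [-1.  -0.2 -0.2] gap 0.0408
spin 0.02 shift(after spin) mm [ 1.3 -0.5 28.3]
```

Call:
{"api": "servo_tool", "payload": {"commands": [{"x": 0, "y": 0, "z": 10, "spin": 0}, {"x": 0, "y": 0, "z": 10, "spin": 0}, {"x": 0, "y": 0, "z": 9, "spin": 0}, {"x": 0, "y": 0, "z": 0, "spin": 0}]}}

```text
time_s: 24.82
eef_pos: [0.4715, -0.0046, 0.0704]
tcp_rot: [-3.132, 0.245, 0.002]
ft_force: [-0.4, -0.0, 0.2]
finger_gap: 0.0408
```

Call:
{"api": "servo_tool", "payload": {"commands": [{"x": 0, "y": 0, "z": 0, "spin": 0}, {"x": 0, "y": 0, "z": 0, "spin": 0}, {"x": 0, "y": 0, "z": 0, "spin": 0}, {"x": 0, "y": 0, "z": 0, "spin": 0}], "fingers": -1, "squeeze": 50}}

```text
time_s: 25.32
eef_pos: [0.4737, -0.0051, 0.0719]
tcp_rot: [3.131, -0.245, 0.006]
ft_force: [0.3, -0.1, 5.6]
finger_gap: 0.0118
```

```bash
python3 plan.py .4725 -.0041 .0706 -8.9
```

```text
t 25.32 tcp [ 0.4737 -0.0051  0.0719] az -8.93 tiltz [ 0.004 -0.001 -1.   ] F [ 0.3 -0.1  5.6] gap 0.0118
spin -0.03 shift(after spin) mm [-1.4 -0.8  1.3]
```

Gripped but shallow (gap 11.8). I'll regrip 8 mm deeper.

Call:
{"api": "servo_tool", "payload": {"commands": [{"x": 0, "y": 0, "z": 0, "spin": 0}, {"x": 0, "y": 0, "z": 0, "spin": 0}, {"x": 2, "y": 0, "z": 4, "spin": 0}, {"x": 1, "y": 0, "z": 4, "spin": 0}, {"x": 0, "y": 0, "z": 0, "spin": 0}, {"x": 0, "y": 0, "z": 0, "spin": 0}], "fingers": -0.2}}

```text
time_s: 26.08
eef_pos: [0.4749, -0.0052, 0.0628]
tcp_rot: [-3.132, 0.245, 0.001]
ft_force: [0.1, 0.8, 0.6]
finger_gap: 0.034
```

Call:
{"api": "servo_tool", "payload": {"commands": [{"x": 0, "y": 0, "z": 0, "spin": 0}, {"x": 0, "y": 0, "z": 0, "spin": 0}, {"x": 0, "y": 0, "z": 0, "spin": 0}, {"x": 0, "y": 0, "z": 0, "spin": 0}], "fingers": -1, "squeeze": 50}}

```text
time_s: 26.58
eef_pos: [0.4781, -0.0057, 0.0651]
tcp_rot: [3.131, -0.244, 0.012]
ft_force: [0.1, 1.4, 13.0]
finger_gap: 0.0158
```

Call:
{"api": "servo_tool", "payload": {"commands": [{"x": -1.5, "y": 0, "z": -2.6, "spin": 0}, {"x": -2, "y": 0, "z": -3.5, "spin": 0}, {"x": -2.5, "y": 0, "z": -4.3, "spin": 0}, {"x": 0, "y": 0, "z": 0, "spin": 0}]}}

```text
time_s: 27.08
eef_pos: [0.478, -0.0065, 0.0757]
tcp_rot: [3.129, -0.245, 0.031]
ft_force: [8.1, -0.2, 2.9]
finger_gap: 0.0132
```

Run:
```python
from lean import *
from bench import snapshot
from plan import rel
s=snapshot("side");pickle.dump(s,open("side11.pkl","wb"));t=snapshot("top");pickle.dump(t,open("top11.pkl","wb"))
rel(.4725,-.0041,.0706,-8.9)
lean("side11",[.511,-.011,.0404],.5,yaw=-.155,zlo=.07)
lean("side11",[.517,-.011,.03],.52,yaw=-.155,zlo=.07)
```

```text
t 27.18 tcp [ 0.478  -0.0065  0.0756] az -8.95 tiltz [ 0.019 -0.005 -1.   ] F [ 6.9 -0.9  3. ] gap 0.0132
spin -0.05 shift(after spin) mm [-5.8 -1.5  5. ]
tile o [ 0.5128 -0.0087  0.0383] roll 0.003 lean deg 26.3 slot n,y,u mm [ -66.1 -304.7   48.9] score -487
tile o [ 0.5174 -0.0113  0.0294] roll 0.036 lean deg 24.3 slot n,y,u mm [ -66.8 -307.8   39.1] score -529
```

Call:
{"api": "servo_tool", "payload": {"commands": [{"x": 3, "y": 0, "z": -4, "spin": 0}, {"x": -1, "y": 0, "z": -4, "spin": 0}, {"x": -2, "y": 0, "z": -4, "spin": 0}, {"x": -2, "y": 0, "z": -4, "spin": 0}, {"x": 0, "y": 0, "z": 0, "spin": 0}]}}

```text
time_s: 27.8
eef_pos: [0.4751, -0.006, 0.0914]
tcp_rot: [3.129, -0.245, 0.028]
ft_force: [6.4, -0.7, 2.2]
finger_gap: 0.012
```

Run:
```python
from lean import *
from bench import snapshot
from plan import rel
s=snapshot("side");pickle.dump(s,open("side12.pkl","wb"))
rel(.4725,-.0041,.0706,-8.9)
for u in(0,.01,.02,.03):lean("side12",[.517-.5*u,-.011,.03+.866*u],.4,yaw=-.155,zlo=.07)
```

```text
t 27.85 tcp [ 0.4751 -0.0061  0.0914] az -8.95 tiltz [ 0.017 -0.004 -1.   ] F [ 7.8 -0.6  1.5] gap 0.0121
spin -0.05 shift(after spin) mm [-2.9 -1.5 20.8]
tile o [ 0.5149 -0.0157  0.0324] roll 0.059 lean deg 18.2 slot n,y,u mm [ -67.9 -312.    43.1] score -596
tile o [ 0.5112 -0.0124  0.0382] roll 0.043 lean deg 19.3 slot n,y,u mm [ -67.8 -308.3   49.8] score -626
tile o [ 0.5076 -0.0095  0.0448] roll 0.021 lean deg 20.9 slot n,y,u mm [ -67.4 -305.1   57.1] score -601
tile o [ 0.5043 -0.007   0.0521] roll -0.002 lean deg 22.8 slot n,y,u mm [ -66.4 -302.2   65. ] score -529
```

Tip true z (≈0.121) is now above where the tile's top stood and the gap is still 12 mm, so the tile is coming out. Continue.

Call:
{"api": "servo_tool", "payload": {"commands": [{"x": 1, "y": 0, "z": -5, "spin": 0}, {"x": -1, "y": 0, "z": -5, "spin": 0}, {"x": -1, "y": 0, "z": -5, "spin": 0}, {"x": -1, "y": 0, "z": -5, "spin": 0}, {"x": -1, "y": 0, "z": -5, "spin": 0}, {"x": 0, "y": 0, "z": -6, "spin": 0}, {"x": 0, "y": 0, "z": 0, "spin": 0}]}}

```text
time_s: 28.72
eef_pos: [0.4703, -0.005, 0.1225]
tcp_rot: [3.13, -0.245, 0.022]
ft_force: [4.4, -0.5, 4.5]
finger_gap: 0.0096
```

```bash
python3 plan.py .542 -.2838 .19 -6.04
```

```text
t 28.73 tcp [ 0.4703 -0.005   0.1225] az -8.94 tiltz [ 0.014 -0.003 -1.   ] F [ 4.4 -0.5  4.5] gap 0.0096
spin -2.9 shift(after spin) mm [100.7 269.7 -67.5]
```

Call:
{"api": "servo_tool", "payload": {"commands": [{"x": 1, "y": 0, "z": -6, "spin": 0}, {"x": 0, "y": 0, "z": -8, "spin": 0}, {"x": 0, "y": 0, "z": -10, "spin": 0}, {"x": 0, "y": 0, "z": -15, "spin": 0}, {"x": 0, "y": 0, "z": -20, "spin": 0}, {"x": 0, "y": 0, "z": -20, "spin": 0}, {"x": 0, "y": 0, "z": 0, "spin": -2.9}, {"x": 0, "y": 0, "z": 0, "spin": 0}]}}

```text
time_s: 29.72
eef_pos: [0.4638, -0.0033, 0.1993]
tcp_rot: [-3.137, 0.166, 0.003]
ft_force: [-0.3, -1.1, -1.4]
finger_gap: 0.0065
```

Run:
```python
from held import *
from bench import snapshot
from plan import rel
s=snapshot("side");pickle.dump(s,open("side13.pkl","wb"))
rel(.542,-.2838,.2,-6.04)
for o in((.471,-.007,.15),(.471,-.007,.14),(.471,-.007,.13),(.471,-.007,.12)):
  p,f=held("side13",np.array(o),np.radians(-6));print(p.round(4),round(f,1))
```

```text
t 29.77 tcp [ 0.4639 -0.0033  0.1991] az -6.08 tiltz [-0.002  0.001 -1.   ] F [ 0.2 -0.6 -2. ] gap 0.0065
spin -0.04 shift(after spin) mm [107.2 270.7  -0.9]
[ 0.4678 -0.0063  0.1452  0.0147 -0.0124] -431.6
[ 0.4705 -0.0087  0.1415  0.0199 -0.0017] -564.2
[ 0.4714 -0.0091  0.1334  0.0355  0.0069] -263.4
[ 0.4701 -0.0078  0.12    0.022  -0.0011] -200.4
```

The bare tile is held upright. I'll refine its drop below the TCP, then carry it to the easel.

Call:
{"api": "servo_tool", "payload": {"commands": [{"x": 10, "y": 25, "z": 0, "spin": 0}, {"x": 16, "y": 41, "z": 0, "spin": 0}, {"x": 18, "y": 45, "z": 0, "spin": 0}, {"x": 18, "y": 45, "z": 0, "spin": 0}, {"x": 18, "y": 45, "z": 0, "spin": 0}, {"x": 16, "y": 41, "z": 0, "spin": 0}, {"x": 11, "y": 29, "z": 0, "spin": 0}, {"x": 0, "y": 0, "z": 0, "spin": 0}]}}

```text
time_s: 30.78
eef_pos: [0.5428, -0.2866, 0.1983]
tcp_rot: [-3.137, 0.171, 0.002]
ft_force: [0.2, 1.7, -1.7]
finger_gap: 0.0061
```

Run:
```python
from held import *
from plan import rel
rel(.542,-.2838,.12,-6.04)
for o in((.464,-.0045,.146),(.464,-.0045,.142)):
  p,f=held("side13",np.array(o),np.radians(-6));print(p.round(4),round(f,1))
```

```text
t 30.77 tcp [ 0.5428 -0.2866  0.1983] az -6.23 tiltz [-0.001  0.    -1.   ] F [ 0.2  1.7 -1.7] gap 0.0061
spin -0.19 shift(after spin) mm [-1.1 -2.7 78.3]
[ 0.4649 -0.0042  0.1462  0.0102 -0.004 ] -579.4
[ 0.466  -0.0051  0.1447  0.014   0.0008] -533.6
```

Call:
{"api": "servo_tool", "payload": {"commands": [{"x": -0.5, "y": -2, "z": 20, "spin": 0}, {"x": 0, "y": 0, "z": 30, "spin": 0}, {"x": 0, "y": 0, "z": 25, "spin": 0}, {"x": 0, "y": 0, "z": 8, "spin": 0}, {"x": 0, "y": 0, "z": 0, "spin": 0}, {"x": 0, "y": 0, "z": 0, "spin": 0}]}}

```text
time_s: 31.52
eef_pos: [0.5434, -0.2826, 0.1175]
tcp_rot: [3.136, -0.165, 0.003]
ft_force: [0.1, -0.3, -1.5]
finger_gap: 0.0065
```

```bash
python3 plan.py .542 -.2838 .105 -6.04
```

```text
t 31.52 tcp [ 0.5434 -0.2826  0.1175] az -6.03 tiltz [ 0.002 -0.001 -1.   ] F [ 0.1 -0.3 -1.5] gap 0.0065
spin 0.01 shift(after spin) mm [-1.3  1.4 12.5]
```

Call:
{"api": "servo_tool", "payload": {"commands": [{"x": -1.3, "y": 0, "z": 4, "spin": 0}, {"x": 0, "y": 0, "z": 4, "spin": 0}, {"x": 0, "y": 0, "z": 4, "spin": 0}, {"x": 0, "y": 0, "z": 2, "spin": 0}, {"x": 0, "y": 0, "z": 0, "spin": 0}, {"x": 0, "y": 0, "z": 0, "spin": 0}]}}

```text
time_s: 32.28
eef_pos: [0.5415, -0.2823, 0.1024]
tcp_rot: [3.137, -0.165, 0.0]
ft_force: [1.1, 0.1, -1.7]
finger_gap: 0.0065
```

Call:
{"api": "servo_tool", "payload": {"commands": [{"x": 0, "y": 0, "z": 1, "spin": 0}, {"x": 0, "y": 0, "z": 1, "spin": 0}, {"x": 0, "y": 0, "z": 1, "spin": 0}, {"x": 0, "y": 0, "z": 0, "spin": 0}]}}

```text
time_s: 32.78
eef_pos: [0.5414, -0.2822, 0.0992]
tcp_rot: [-3.137, 0.165, 0.0]
ft_force: [0.5, 0.4, -1.9]
finger_gap: 0.0066
```

No contact yet. Keep feeling downwards.

Call:
{"api": "servo_tool", "payload": {"commands": [{"x": 0, "y": 0, "z": 1, "spin": 0}, {"x": 0, "y": 0, "z": 1, "spin": 0}, {"x": 0, "y": 0, "z": 0, "spin": 0}]}}

```text
time_s: 33.15
eef_pos: [0.5415, -0.2822, 0.0973]
tcp_rot: [-3.137, 0.166, -0.0]
ft_force: [-0.7, -0.3, -1.0]
finger_gap: 0.0066
```

Call:
{"api": "servo_tool", "payload": {"commands": [{"x": 0, "y": 0, "z": 1, "spin": 0}, {"x": 0, "y": 0, "z": 1, "spin": 0}, {"x": 0, "y": 0, "z": 0, "spin": 0}]}}

```text
time_s: 33.52
eef_pos: [0.5419, -0.2824, 0.0956]
tcp_rot: [3.137, -0.166, 0.002]
ft_force: [1.3, -0.2, 0.2]
finger_gap: 0.0068
```

```bash
python3 plan.py .542 -.2838 .105 -6.04
```

```text
t 33.52 tcp [ 0.5419 -0.2824  0.0956] az -6.04 tiltz [ 0.001 -0.    -1.   ] F [ 1.3 -0.2  0.2] gap 0.0068
spin -0.0 shift(after spin) mm [ 0.2  1.4 -9.4]
```

Contact: the tile's weight has come off. I'll loosen and lean it back with the front finger.

Call:
{"api": "servo_tool", "payload": {"commands": [{"x": 0, "y": 0, "z": 0.5, "spin": 0}, {"x": -2, "y": 0, "z": 0, "spin": 0}, {"x": -4, "y": 0, "z": 0, "spin": 0}, {"x": -5, "y": 0, "z": 0, "spin": 0}, {"x": -5, "y": 0, "z": 0.5, "spin": 0}, {"x": -5, "y": 0, "z": 0.5, "spin": 0}, {"x": -5, "y": 0, "z": 0.5, "spin": 0}, {"x": -4, "y": 0, "z": 0.5, "spin": 0}], "fingers": -0.53, "squeeze": 20}}

```text
time_s: 34.52
eef_pos: [0.5112, -0.279, 0.0928]
tcp_rot: [-3.137, 0.166, 0.0]
ft_force: [0.2, -0.1, -0.9]
finger_gap: 0.0198
```

Call:
{"api": "servo_tool", "payload": {"commands": [{"x": -3, "y": 0, "z": 0.5, "spin": 0}, {"x": -3, "y": 0, "z": 0.5, "spin": 0}, {"x": -3, "y": 0, "z": 0.5, "spin": 0}, {"x": 0, "y": 0, "z": 0, "spin": 0}]}}

```text
time_s: 35.02
eef_pos: [0.5025, -0.278, 0.0913]
tcp_rot: [-3.137, 0.166, 0.0]
ft_force: [0.2, 0.1, 0.1]
finger_gap: 0.0204
```

```bash
python3 plan.py .4987 -.2792 .09 -6.04
```

```text
t 35.02 tcp [ 0.5025 -0.278   0.0913] az -6.05 tiltz [-0.  0. -1.] F [0.2 0.1 0.1] gap 0.0204
spin -0.01 shift(after spin) mm [-3.6  1.6  1.3]
```

Call:
{"api": "servo_tool", "payload": {"commands": [{"x": -2, "y": 0, "z": 1, "spin": 0}, {"x": -2, "y": 0, "z": 0, "spin": 0}, {"x": -1, "y": 0, "z": 0, "spin": 0}, {"x": 0, "y": 0, "z": 0, "spin": 0}]}}

```text
time_s: 35.52
eef_pos: [0.4984, -0.2779, 0.0905]
tcp_rot: [3.137, -0.166, 0.003]
ft_force: [2.3, 1.0, 0.2]
finger_gap: 0.0199
```

Call:
{"api": "servo_tool", "payload": {"commands": [{"x": -1.5, "y": 0, "z": 0, "spin": 0}, {"x": -1, "y": 0, "z": 0, "spin": 0}, {"x": 0, "y": 0, "z": 0, "spin": 0}, {"x": 0, "y": 0, "z": 0, "spin": 0}]}}

```text
time_s: 36.02
eef_pos: [0.4979, -0.2782, 0.091]
tcp_rot: [3.135, -0.166, 0.009]
ft_force: [7.5, 0.5, -1.3]
finger_gap: 0.0204
```

```bash
python3 plan.py .4987 -.2792 .09 -6.04
```

```text
t 36.02 tcp [ 0.4979 -0.2782  0.091 ] az -6.08 tiltz [ 0.006 -0.002 -1.   ] F [ 7.5  0.5 -1.3] gap 0.0204
spin -0.04 shift(after spin) mm [0.9 0.9 1. ]
```

The front finger presses the tile onto the panel (7.5 N) exactly at the predicted place. Ease to a light touch, hold, then release and withdraw.

Call:
{"api": "servo_tool", "payload": {"commands": [{"x": 1.2, "y": 0, "z": 0, "spin": 0}, {"x": 0, "y": 0, "z": 0, "spin": 0}, {"x": 0.6, "y": 0, "z": 0, "spin": 0}, {"x": 0, "y": 0, "z": 0, "spin": 0}, {"x": 0, "y": 0, "z": 0, "spin": 0}]}}

```text
time_s: 36.65
eef_pos: [0.4979, -0.2781, 0.0909]
tcp_rot: [3.136, -0.166, 0.003]
ft_force: [5.9, 0.9, 2.8]
finger_gap: 0.0201
```

Call:
{"api": "servo_tool", "payload": {"commands": [{"x": 1, "y": 0, "z": 0, "spin": 0}, {"x": 1, "y": 0, "z": 0, "spin": 0}, {"x": 0.5, "y": 0, "z": 0, "spin": 0}, {"x": 0, "y": 0, "z": -5, "spin": 0}, {"x": 0, "y": 0, "z": -10, "spin": 0}, {"x": 0, "y": 0, "z": -25, "spin": 0}, {"x": 0, "y": 0, "z": -40, "spin": 0}, {"x": 0, "y": 0, "z": -40, "spin": 0}], "fingers": -0.4}}

```text
time_s: 37.65
eef_pos: [0.4993, -0.2777, 0.2121]
tcp_rot: [3.137, -0.165, 0.0]
ft_force: [0.5, -0.4, -0.6]
finger_gap: 0.0258
```

```bash
python3 plan.py .63 .064 .19 9
```

```text
t 37.65 tcp [ 0.4993 -0.2777  0.2121] az -6.03 tiltz [ 0. -0. -1.] F [ 0.5 -0.4 -0.6] gap 0.0258
spin -15.03 shift(after spin) mm [ 182.5 -317.    22.1]
```

Now the caps: shut the jaws, turn, and go behind the purple tube.

Call:
{"api": "servo_tool", "payload": {"commands": [{"x": 0, "y": 0, "z": 0, "spin": -7.5}, {"x": 0, "y": 0, "z": 0, "spin": -7.4}, {"x": 0, "y": 0, "z": 0, "spin": 0}, {"x": 0, "y": 0, "z": 0, "spin": 0}], "fingers": -1}}

```text
time_s: 38.15
eef_pos: [0.4994, -0.2777, 0.2106]
tcp_rot: [3.132, 0.24, 0.0]
ft_force: [0.5, -0.3, 0.4]
finger_gap: 0.0003
```

```bash
python3 plan.py .615 -.079 .1 8.9
```

```text
t 38.15 tcp [ 0.4994 -0.2777  0.2106] az 8.76 tiltz [ 0. -0. -1.] F [ 0.5 -0.3  0.4] gap 0.0003
spin -0.14 shift(after spin) mm [ 144.9 -178.5  110.6]
```

Call:
{"api": "servo_tool", "payload": {"commands": [{"x": 36, "y": -44.5, "z": 0, "spin": 0}, {"x": 36, "y": -44.5, "z": 0, "spin": 0}, {"x": 36, "y": -44.5, "z": 20, "spin": 0}, {"x": 36, "y": -44.5, "z": 30, "spin": 0}, {"x": 0, "y": 0, "z": 30, "spin": 0}, {"x": 0, "y": 0, "z": 0, "spin": 0}, {"x": 0, "y": 0, "z": 0, "spin": 0}]}}

```text
time_s: 39.02
eef_pos: [0.6139, -0.0821, 0.1322]
tcp_rot: [3.132, 0.241, 0.002]
ft_force: [0.4, -0.5, -0.2]
finger_gap: 0.0001
```

Run:
```python
from lean import *
from bench import snapshot
from plan import rel
s=snapshot("side");t=snapshot("top")
pickle.dump(s,open("side20.pkl","wb"));pickle.dump(t,open("top20.pkl","wb"))
rel(.615,-.079,.045,8.9)
import fit
fit.t=t;fit.s=s
for zo in(.0437,.049,.054):
  print(zo,[ (a.round(4),round(b,1)) for a,b in [fit.fit([.542,-.2838,-.1055],np.radians(25),zo,(0,),v,span=(.006,.01,.04)) for v in("ts","t")]])
```

```text
t 39.12 tcp [ 0.6143 -0.0825  0.133 ] az 8.77 tiltz [ 0.003 -0.001 -1.   ] F [-0.8 -0.3  0.1] gap 0.0
spin -0.13 shift(after spin) mm [ 1.2 -3.4 88. ]
0.0437 [(array([ 0.5614, -0.2905, -1.1243]), np.float64(-215.2)), (array([ 0.5505, -0.2696, -0.1617]), np.float64(-120.2))]
0.049 [(array([ 0.5535, -0.2723, -0.2768]), np.float64(-126.5)), (array([ 0.5501, -0.2691, -0.1616]), np.float64(-119.8))]
0.054 [(array([ 0.5531, -0.272 , -0.2891]), np.float64(-126.0)), (array([ 0.5494, -0.2683, -0.1542]), np.float64(-119.6))]
```

The arm covers the easel here, so I'll check it later. Now the purple cap.

Call:
{"api": "servo_tool", "payload": {"commands": [{"x": 0, "y": -3.4, "z": 30, "spin": 0}, {"x": 0, "y": 0, "z": 30, "spin": 0}, {"x": 0, "y": 0, "z": 28, "spin": 0}, {"x": 0, "y": 0, "z": 0, "spin": 0}, {"x": 10, "y": 0, "z": 0, "spin": 0}, {"x": 10, "y": 0, "z": 0, "spin": 0}, {"x": 10, "y": 0, "z": 0, "spin": 0}, {"x": 0, "y": 0, "z": 0, "spin": 0}]}}

```text
time_s: 40.12
eef_pos: [0.6441, -0.0733, 0.044]
tcp_rot: [3.131, 0.244, 0.003]
ft_force: [-0.6, 0.2, 0.7]
finger_gap: 0.0001
```

Call:
{"api": "servo_tool", "payload": {"commands": [{"x": 8, "y": 0, "z": 0, "spin": 0}, {"x": 8, "y": 0, "z": 0, "spin": 0}, {"x": 8, "y": 0, "z": 0, "spin": 0}, {"x": 8, "y": 0, "z": 0, "spin": 0}, {"x": 4, "y": 0, "z": 2, "spin": 0}, {"x": 0, "y": 0, "z": 3, "spin": 0}, {"x": 0, "y": 0, "z": 3, "spin": 0}, {"x": 0, "y": 0, "z": 0, "spin": 0}]}}

```text
time_s: 41.12
eef_pos: [0.6776, -0.0677, 0.0349]
tcp_rot: [-3.132, -0.243, 0.001]
ft_force: [0.1, -0.6, -0.4]
finger_gap: 0.0001
```

```bash
python3 plan.py .6771 -.0694 .035 8.9
```

```text
t 41.12 tcp [ 0.6776 -0.0677  0.0349] az 8.86 tiltz [-0.001  0.    -1.   ] F [ 0.1 -0.6 -0.4] gap 0.0001
spin -0.04 shift(after spin) mm [-0.7  1.6 -0.1]
```

Call:
{"api": "servo_tool", "payload": {"commands": [{"x": 0, "y": 0, "z": 1, "spin": 0}, {"x": 0, "y": 0, "z": 1, "spin": 0}, {"x": 0, "y": 0, "z": 1, "spin": 0}, {"x": 0, "y": 0, "z": 0, "spin": 0}]}}

```text
time_s: 41.62
eef_pos: [0.6782, -0.0677, 0.0328]
tcp_rot: [3.132, 0.243, 0.001]
ft_force: [-0.5, 1.3, 2.9]
finger_gap: -0.0003
```

Call:
{"api": "servo_tool", "payload": {"commands": [{"x": 0, "y": 0, "z": 1, "spin": 0}, {"x": 0, "y": 0, "z": 1, "spin": 0}, {"x": 0, "y": 0, "z": 0, "spin": 0}]}}

```text
time_s: 42.0
eef_pos: [0.6783, -0.0678, 0.0327]
tcp_rot: [3.132, 0.243, 0.001]
ft_force: [-2.8, 0.8, 11.6]
finger_gap: 0.0001
```

The purple cap pressed to the stop (11.6 N at the shut height). On to the green one.

Call:
{"api": "servo_tool", "payload": {"commands": [{"x": 0, "y": 0, "z": -30, "spin": 0}, {"x": 0, "y": 0, "z": -45, "spin": 0}, {"x": -16, "y": -35, "z": 0, "spin": 0}, {"x": -16, "y": -35, "z": 0, "spin": 0}, {"x": -16, "y": -35, "z": 0, "spin": 0}, {"x": -16, "y": -32, "z": 0, "spin": 0}, {"x": 0, "y": 0, "z": 0, "spin": 0}, {"x": 0, "y": 0, "z": 0, "spin": 0}]}}

```text
time_s: 43.0
eef_pos: [0.5945, 0.0573, 0.1054]
tcp_rot: [3.131, 0.243, 0.002]
ft_force: [-0.6, -0.1, -0.7]
finger_gap: 0.0
```

```bash
python3 plan.py .593 .058 .043 8.9
```

```text
t 43.0 tcp [0.5945 0.0573 0.1054] az 8.88 tiltz [ 0.001 -0.001 -1.   ] F [-0.6 -0.1 -0.7] gap 0.0
spin -0.02 shift(after spin) mm [-1.4 -0.9 62.4]
```

Call:
{"api": "servo_tool", "payload": {"commands": [{"x": 0, "y": -1, "z": 30, "spin": 0}, {"x": 0, "y": 0, "z": 31, "spin": 0}, {"x": 0, "y": 0, "z": 0, "spin": 0}, {"x": 10, "y": 0, "z": 0, "spin": 0}, {"x": 10, "y": 0, "z": 0, "spin": 0}, {"x": 10, "y": 0, "z": 0, "spin": 0}, {"x": 8, "y": 0, "z": 0, "spin": 0}, {"x": 8, "y": 0, "z": 0, "spin": 0}]}}

```text
time_s: 44.0
eef_pos: [0.6393, 0.066, 0.0445]
tcp_rot: [-3.132, -0.243, 0.001]
ft_force: [-0.1, -0.7, -0.2]
finger_gap: -0.0
```

Call:
{"api": "servo_tool", "payload": {"commands": [{"x": 8, "y": 0, "z": 0, "spin": 0}, {"x": 8, "y": 0, "z": 0, "spin": 0}, {"x": 0, "y": 0, "z": 3, "spin": 0}, {"x": 0, "y": 0, "z": 3, "spin": 0}, {"x": 0, "y": 0, "z": 3, "spin": 0}, {"x": 0, "y": 0, "z": 1.5, "spin": 0}, {"x": 0, "y": 0, "z": 1.5, "spin": 0}, {"x": 0, "y": 0, "z": 0, "spin": 0}]}}

```text
time_s: 45.0
eef_pos: [0.6549, 0.0682, 0.0328]
tcp_rot: [3.132, 0.243, 0.0]
ft_force: [-1.0, -0.6, 3.5]
finger_gap: 0.0001
```

```bash
python3 plan.py .6557 .0676 .032 8.9
```

```text
t 45.0 tcp [0.6549 0.0682 0.0328] az 8.86 tiltz [ 0. -0. -1.] F [-1.  -0.6  3.5] gap 0.0001
spin -0.04 shift(after spin) mm [0.7 0.8 0.8]
```

Same stop height (0.0328). Press a bit more, lift and move off to where the cameras see the whole scene.

Call:
{"api": "servo_tool", "payload": {"commands": [{"x": 0, "y": 0, "z": 1, "spin": 0}, {"x": 0, "y": 0, "z": 1, "spin": 0}, {"x": 0, "y": 0, "z": 0, "spin": 0}, {"x": 0, "y": 0, "z": -40, "spin": 0}, {"x": 0, "y": 0, "z": -60, "spin": 0}, {"x": -25, "y": 0, "z": -60, "spin": 0}, {"x": -25, "y": 0, "z": -40, "spin": 0}, {"x": -25, "y": 0, "z": 0, "spin": 0}]}}

```text
time_s: 46.0
eef_pos: [0.5833, 0.0566, 0.2319]
tcp_rot: [3.131, 0.243, 0.013]
ft_force: [-1.2, -0.3, -0.8]
finger_gap: 0.0004
```

Call:
{"api": "servo_tool", "payload": {"commands": [{"x": -25, "y": 55, "z": 0, "spin": 0}, {"x": -25, "y": 55, "z": 0, "spin": 0}, {"x": -25, "y": 55, "z": 0, "spin": 0}, {"x": -25, "y": 55, "z": 0, "spin": 0}, {"x": -25, "y": 55, "z": 0, "spin": 0}, {"x": -25, "y": 55, "z": 0, "spin": 0}, {"x": -25, "y": 55, "z": 0, "spin": 0}, {"x": -25, "y": 55, "z": 0, "spin": 0}]}}

```text
time_s: 47.0
eef_pos: [0.4508, -0.4101, 0.2276]
tcp_rot: [-3.131, -0.242, 0.001]
ft_force: [0.2, -1.2, 0.2]
finger_gap: 0.0004
```

Call:
{"api": "servo_tool", "payload": {"commands": [{"x": -30, "y": 50, "z": 0, "spin": 0}, {"x": -30, "y": 50, "z": 0, "spin": 0}, {"x": -20, "y": 50, "z": 0, "spin": 0}, {"x": 0, "y": 0, "z": 0, "spin": 0}, {"x": 0, "y": 0, "z": 0, "spin": 0}]}}

```text
time_s: 47.62
eef_pos: [0.3956, -0.5682, 0.227]
tcp_rot: [-3.129, -0.242, 0.001]
ft_force: [0.2, -0.0, 0.5]
finger_gap: 0.0001
```

Run:
```python
from lean import *
from bench import snapshot
from plan import rel
s=snapshot("side");t=snapshot("top")
pickle.dump(s,open("side30.pkl","wb"));pickle.dump(t,open("top30.pkl","wb"))
rel(.3,-.5,.2,8.9)
cv2.imwrite("pics/final.png",canvas([(crop(s["color"],80,250,150,110,3),0,0),(crop(s["color"],280,140,80,70,4),455,0),(crop(s["color"],176,180,80,70,4),455,285),(crop(t["color"],126,190,66,90,3),0,335),(crop(t["color"],334,198,60,52,4),205,335)]))
import fit
fit.t=t;fit.s=s
for v in("ts","t","s"):
  a,b=fit.fit([.542,-.2838,-.1055],np.radians(25),.0437,(0,),v,span=(.006,.01,.04));print(v,a.round(4),round(b,1))
lean("side30",[.565,.3025,.029],.52,zlo=.08)
```

```text
t 47.73 tcp [ 0.3964 -0.5674  0.2277] az 8.95 tiltz [-0.001  0.002 -1.   ] F [-0.1  0.2  0.5] gap 0.0002
spin 0.05 shift(after spin) mm [-84.8 -81.5  27.7]
ts [ 0.5395 -0.2642 -0.0249] -289.2
t [ 0.541  -0.2663 -0.1084] -127.0
s [ 0.5335 -0.2224  0.1221] -211.5
tile o [0.5653 0.3042 0.0273] roll -0.036 lean deg 31.1 slot n,y,u mm [-0.5  1.6 -1.6] score -446
```

View pics/final.png

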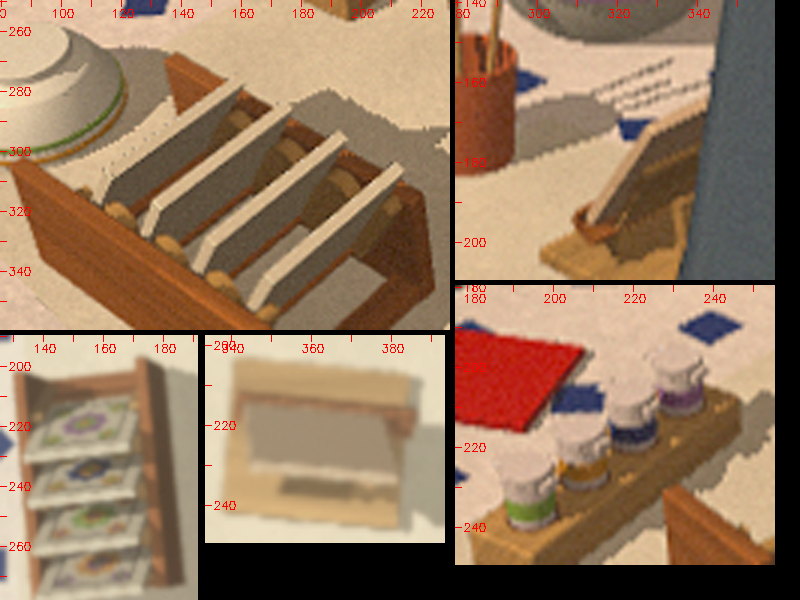

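The view shows four parallel tiles in the rack with the painted faces the same way up. All four caps are shut, and the bare tile lies back on the easel at the painted tile's old place (top edge (345,231) to (381,233), side-view corner (328,170)). The gripper is clear, so I'm handing in.

```bash
python3 -c "
from bench import job_done,state
print(job_done());print(state()['time_s'])"
```

```text
the job is handed in; nothing more can be done
None
the job is handed in; nothing more can be done
```

The job is handed in at about 48 s of the 72 s allowed. No verdict was reported, so what follows rests on my own checks.

**What was done**
- **Painted tile:** I let it down into the free slot in stages between loosened fingers. The last part may have been a short slide rather than a guided descent. I then pressed it onto the floor with 18 N before letting go.
- **Bare tile:** I drew it from the stand, lowered it until its weight came off on the ledge, leaned it back with the front finger (2 to 7.5 N), and released it.
- **Tubes:** Both open caps (green and purple, the two ends of the row) were pressed to the same stop height. The purple one took 11.6 N.

**Last checks**
- **Painted tile:** The final side-view fit put it within about 2 mm of home in every direction, leaning about 31°. Its in-plane tilt read about 0.036 rad, against 0.01 to 0.02 for its neighbour, which is under the 0.09 limit.
- **Pictures:** The final images show all four tiles parallel with painted faces up, all four caps shut, and the bare tile where the painted one had stood.

**What failed or disagreed**
- **First grasps:** My first two grasps closed on nothing. The real fingertips were about 30 mm higher than the reported TCP, so I corrected every height after that.
- **Bare tile fit:** The final numeric fit of the bare tile did not hold together, because the arm hid part of it and its colour contrasts little with the easel. The side-only fit was plainly wrong, and the top-only and two-view fits put it 17 to 20 mm off centre. I judged its place by touch and the pictures instead, at about 4 mm off centre.

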